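# Close a dry box over a polished specimen

## Task

Put the freshly polished green specimen away dry: stand it in the dry box, polished face up, beside the desiccant cartridge. Then lay the gasketed lid squarely on the box and press its four corners down one after another until every catch has snapped and the lid sits flat and sealed. Leave everything else on the worktop where it is.

Things in the scene. Friction and masses are not known exactly. Their poses are not given: they have to be found in the camera images.
- specimen_green_mid (a point): green specimen mount with a round polished metal face on top, a disc 30 mm across and 17 mm high standing on the worktop; point: its centre, half-way up; z up out of the polished face. About 22 g
- specimen_red_mid (a point): red specimen mount, 30 mm across, 19 mm high, not to be disturbed; point: its centre half-way up
- specimen_black_mid (a point): black specimen mount, 25 mm across, 18 mm high, not to be disturbed; point: its centre half-way up. The three specimens stand in a loose row, about 65 mm apart, in any order
- dry_box: the dry box, fixed to the worktop: light grey tub, dark grey collar, 150 x 114 mm over the collar, mouth 126 x 90 mm, rim 55 mm high, floor at 7 mm. Origin: centre of its underside, on the worktop; x along its length towards the end with the white desiccant cartridge, y across, z up
- box_mouth (a point): centre of the dry box's mouth at rim height (55 mm), axes as the box. A soft black sponge gasket stands round the rim, top at 65 mm (400 N/m a corner). At each corner (x = +-76 mm, y = +-58 mm) stands an orange spring catch, 14 mm wide, 3 mm thick, top at 83 mm, whose nose overhangs the lid's clipped corner by 3 mm
- box_well (a point): middle of the free floor of the dry box (99 mm along x by 90 mm along y, clear of the cartridge, which is 20 mm high); point at floor level, 7 mm above the worktop; axes as the dry box
- lid_knob (a point): grip point on the lid's round black knob (30 mm across, 32 mm high), on its axis, 22 mm above the lid's top face; x along the lid's length, y across, z up. Clear lid with grey edge, 160 x 124 x 3 mm, corners clipped 14 mm, 0.2 kg; the lip under it is 25 mm deep. At the start it lies on its lip on the worktop, top face at 28 mm
- lid_centre (a point): centre of the underside of the lid's plate, axes as the lid. The lid fits the box either end round, its x along the box's x; its tapered lip enters the mouth with 1.2 mm play a side. Laid on loosely it rests on the four catches with this point about 69 mm above the worktop; sealed, at 62 mm
- lid_pad_a (a point): round thumb pad, 22 mm across, flush in the lid's top face near one corner, +50 mm along the lid's x and +38 mm along y from the lid's centre; the place to press. Point: its centre on the top face, axes as the lid. With the lid loosely on it lies 71 to 73 mm above the worktop; once its catch has snapped and the lid is flat, 65 mm
- lid_pad_b (a point): round thumb pad, 22 mm across, flush in the lid's top face near one corner, -50 mm along x, +38 mm along y from the lid's centre; the place to press. Point: its centre on the top face, axes as the lid. A corner pressed slowly (20 mm/s) with about 10 to 20 N snaps under its catch and stays; pressed on 2 mm below the sealed height the sponge brings it back up
- lid_pad_c (a point): round thumb pad, 22 mm across, flush in the lid's top face near one corner, -50 mm along x, -38 mm along y from the lid's centre; the place to press. Point: its centre on the top face, axes as the lid. With only some corners down the lid sits tilted, loose ones 1.5 to 12 mm too high, and the corner opposite a loose one may sink up to 4 mm too low
- lid_pad_d (a point): round thumb pad, 22 mm across, flush in the lid's top face near one corner, +50 mm along x, -38 mm along y from the lid's centre; the place to press. Point: its centre on the top face, axes as the lid. Heights as for the other pads
- tweezers: steel tweezers, 126 mm long, lying on the worktop, not to be disturbed; origin under their middle
- petri_dish: clear shallow dish, 89 mm across, 14 mm high, not to be disturbed; origin under its centre
Things that resemble listed ones, but are neither listed nor needed, are in the scene too. What is shaped like the dry_box but red is not meant.

How it is judged:
On the way, in this order (a step that is already met when the one before it is completed fails the run):
1. the green specimen stands on the floor of the dry box, polished face up, let go (x of specimen_green_mid in the frame of dry_box between -0.051 and 0.025 m and y of specimen_green_mid in the frame of dry_box between -0.033 and 0.033 m and z of specimen_green_mid in the frame of dry_box below 0.019 m and angle between specimen_green_mid's own z axis and vertical below 0.1 rad and contact force between the fingers and specimen_green below 0.1 N), for 0.2 s.
2. the lid lies squarely over the mouth, no corner pressed home yet (horizontal distance between lid_knob and box_mouth below 0.01 m and z of lid_pad_a in the frame of dry_box between 0.068 and 0.085 m and z of lid_pad_b in the frame of dry_box between 0.068 and 0.085 m and z of lid_pad_c in the frame of dry_box between 0.068 and 0.085 m and z of lid_pad_d in the frame of dry_box between 0.068 and 0.085 m), for 0.1 s.
3. a corner is home while another still stands up: the corners go down one after another (horizontal distance between lid_knob and box_mouth below 0.01 m and z of any of lid_pad_a, lid_pad_b, lid_pad_c, lid_pad_d in the frame of dry_box below 0.0672 m and z of any of lid_pad_a, lid_pad_b, lid_pad_c, lid_pad_d in the frame of dry_box above 0.069 m), for 0.1 s.
At the end, for the whole second after the job is handed in: The lid is sealed: all four thumb pads 63.3 to 66.7 mm above the box's underside, level within 0.015 rad, centred within 10 mm, at rest. The green specimen stands inside on the floor beside the cartridge, polished face up (tilt under 0.1 rad) (x of specimen_green_mid in the frame of dry_box between -0.051 and 0.025 m and y of specimen_green_mid in the frame of dry_box between -0.033 and 0.033 m and z of specimen_green_mid in the frame of dry_box below 0.019 m and angle between specimen_green_mid's own z axis and vertical below 0.1 rad and horizontal distance between lid_knob and box_mouth below 0.01 m and z of lid_pad_a in the frame of dry_box between 0.0633 and 0.0667 m and z of lid_pad_b in the frame of dry_box between 0.0633 and 0.0667 m and z of lid_pad_c in the frame of dry_box between 0.0633 and 0.0667 m and z of lid_pad_d in the frame of dry_box between 0.0633 and 0.0667 m and angle between lid_centre's own z axis and vertical below 0.015 rad and linear speed of lid below 0.02 m/s); the robot touches nothing.
It fails at once if specimen red pushed out of its place (over 20 mm) (distance of specimen_red_mid from where it was at the start of the episode above 0.02 m).
It fails at once if specimen black pushed out of its place (over 20 mm) (distance of specimen_black_mid from where it was at the start of the episode above 0.02 m).
It fails at once if tweezers pushed out of its place (over 30 mm) (distance of tweezers from where it was at the start of the episode above 0.03 m).
It fails at once if petri dish pushed out of its place (over 30 mm) (distance of petri_dish from where it was at the start of the episode above 0.03 m).
It also fails if it takes over 72 s, if anything falls off the work surface, if the arm or the gripper's body presses on something with over 40 N, if the wrist force passes 120 N, or if a joint passes its speed limit or range.

## Robot

A 6-joint arm with a two-finger parallel gripper is mounted at the origin on a cart in front of the work surface, level with it; the furniture and walls round the work are solid. World frame = base frame: x ahead of the robot, y to its left, z up, the work surface at z = 0. Lengths are in m, angles in rad, forces in N, time in s.
With the tool pointing down it reaches from about 0.375 to 0.9 m from the base axis. Payload 3.1 kg.
Tool frame: the origin (TCP) lies at the very end of the fingers, on their centre line; the grasp point (between the pads) lies 19 mm behind it; x points along the fingers, y is the direction in which the jaws open and shut, and the axes are right-handed (so a half turn about x gives the same grasp; the last joint's range is limited). The gripper opens to 85 mm and grips with 20 to 120 N. Pads are 22 mm wide; open, the fingers measure 114 mm over their backs; the gripper's body (76 mm by 85 mm) begins 54 mm behind the grasp point. The pads swing forward as they close: fully open they stand 13 mm farther back than shut.
Start: joints at [-1.492, 0.527, 1.433, -0, 1.181, -0.178], TCP at [0.159, -0.604, 0.231] pointing down, gripper open.
Joint ranges: [-3.08, 3.08], [-0.75, 2.2], [0.22, 2.44], [-1.43, 4.57], [0, 2.65], [-2.85, 2.85]. Speed limits (rad/s): [2.79, 2.79, 3.14, 3.14, 3.14, 3.14].

## Interface

Orientations are given as a unit quaternion [x, y, z, w].
In Python, from station import manip gives the robot as it stands.
- The arm moves only by the shell command python3 -m jog 'ROWS' [FORCE]. ROWS is a JSON object of lists of equal length, an entry for each row: "linear": the shift along the tool's x, y, z in cm, a list of three; "twist": the turn about the tool's x in rad; "claw": the opening, from -1 (shut) to 1 (fully open). A call has 1 to 20 rows; each row is the pose to reach, as a shift and turn from the pose commanded when the call began, along the tool's axes at that moment; what a row does not reach only later rows make up. A row lasts 1/12 s, in which the tool goes at most 41.7 mm and 7.16 degrees, less where a joint would pass 70% of its speed; a pose out of reach is approached as far as the arm can. A call with a gripper value outside its range is refused whole. The fingers move at their own pace and stop on an object; FORCE is the grip in N (left out, the last holds). Time passes only in rows, so rows that repeat a pose let the fingers close. It gives the time, the measured TCP pose, the force and the opening at its end, in the units of the state.
- manip.sense(): the state, without advancing time (a new reading comes with each control period).
- manip.snapshot(name): name is "side" or "top" or "wrist"; returns a dict with "pixels" (420x560x3 uint8, red, green, blue), "camera_matrix" (3x3 intrinsics, pixels), "k1" (the pictures are not rectified: a ray, as slopes to the right and down, at radius r is drawn at 1 + k1 r^2 times it, then the intrinsics apply), "R" (3x3) and "t" (3): a world point X has camera coordinates R X + t. Camera axes: x right, y down, z forward; pixel columns grow to the right and rows downward; lengths in m; the calibration is good to about 2 mm. A picture is of the moment at which its call begins. There is no depth.
- manip.sign_off(): hands the job in, once; it reports no verdict.
The state is a dict: "t": time; "q": joint angles; "qd": joint speeds; "tau": joint torques, N m; "tcp_pos": TCP position; "tool_rot": TCP orientation; "force": force on the tool from outside, world axes, zero at the start; "ft_torque": the same for the moment, N m; "finger_gap": opening from 0.0 (shut) to 1.0 (fully open).
Only numpy, scipy, OpenCV 4.12 (cv2) and the standard library are available. Lean on these libraries where they do the work, as an engineer would, in place of code of your own. Each camera call takes 0.05 s, during which the arm holds its last target.

## Working session

There is one attempt and no reset: what is moved stays moved. The work goes in short steps, Python scripts to look and compute and a shell command to move; the robot and the scene stay as the last step left them, time stands still between calls to the robot, and variables do not carry over. Pictures are saved under pics/ and viewed, and the job is handed in when it is done.

```bash
ls; mkdir -p pics; cat > h.py <<'E'
import numpy as np, cv2
from station import manip
def snap(n,f=None):
    s=manip.snapshot(n)
    if f: cv2.imwrite('pics/'+f,cv2.cvtColor(np.asarray(s['pixels']),cv2.COLOR_RGB2BGR))
    return s
def ray(s,u,v):
    K=np.array(s['camera_matrix'],float);k=float(s['k1'])
    p=cv2.undistortPoints(np.array([[[u,v]]],float),K,np.array([k,0,0,0,0.]))[0,0]
    R=np.array(s['R']);t=np.array(s['t'])
    return -R.T@t, R.T@np.array([p[0],p[1],1.])
def onz(s,u,v,z):
    c,d=ray(s,u,v); return c+d*(z-c[2])/d[2]
def tri(obs):
    A=np.zeros((3,3));b=np.zeros(3)
    L=[]
    for s,u,v in obs:
        c,d=ray(s,u,v);d=d/np.linalg.norm(d);P=np.eye(3)-np.outer(d,d);A+=P;b+=P@c;L.append((c,d))
    x=np.linalg.solve(A,b)
    return x,[np.linalg.norm((np.eye(3)-np.outer(d,d))@(x-c)) for c,d in L]
def proj(s,X):
    R=np.array(s['R']);t=np.array(s['t'])
    K=np.array(s['camera_matrix'],float)
    return cv2.projectPoints(np.array([X],float),cv2.Rodrigues(R)[0],t,K,np.array([float(s['k1']),0,0,0,0.]))[0][0,0]
def save(s,f): 
    import pickle; pickle.dump({k:np.array(s[k]) for k in ('pixels','camera_matrix','k1','R','t')},open(f,'wb'))
def load(f):
    import pickle; return pickle.load(open(f,'rb'))
E
python3 - <<'E'
from h import *
print(manip.sense())
for n in('side','top','wrist'):
    s=snap(n,n+'0.png'); save(s,n+'0.pkl'); print(n,s['camera_matrix'],s['k1'],-np.array(s['R']).T@np.array(s['t']))
E
```

```text
pics
{'t': 0.0, 'q': array([-1.49148906e+00,  5.28456090e-01,  1.43393131e+00, -2.86019873e-05,
        1.18139036e+00, -1.78471217e-01]), 'qd': array([-4.00750317e-05,  1.29842138e-03, -1.46846970e-03, -1.47965767e-03,
        8.61092212e-04,  9.46558002e-04]), 'tau': array([ 1.58025396e-03, -4.42344761e+01, -1.78025955e+01, -1.96500664e-04,
        8.30183417e-03,  1.40257006e-07]), 'tcp_pos': array([ 0.15931257, -0.6035996 ,  0.23033058]), 'tool_rot': array([ 0.70126956,  0.09166216, -0.70121166,  0.09011802]), 'force': array([-0.19408168,  0.26271928, -0.09852706]), 'ft_torque': array([-0.04163102,  0.00327146, -0.03188791]), 'finger_gap': 1.0005871535619835}
side [[514.92192803   0.         278.27712458]
 [  0.         514.92192803 210.56212653]
 [  0.           0.           1.        ]] -0.042320695379727255 [-0.1406876   1.77429105  0.96825594]
top [[541.87134615   0.         275.15679025]
 [  0.         541.87134615 209.16366751]
 [  0.           0.           1.        ]] 0.05491061001809055 [ 0.13908995 -0.06668321  1.80870633]
wrist [[345.73563289   0.         285.1237063 ]
 [  0.         345.73563289 210.48371894]
 [  0.           0.           1.        ]] -0.08207355010469522 [ 0.23060896 -0.58454923  0.37317702]
```

View pics/side0.png

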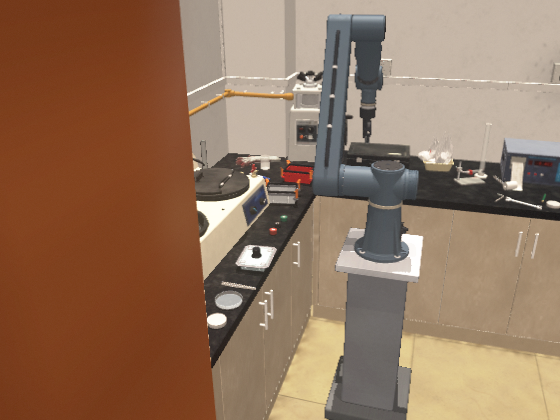

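View pics/top0.png

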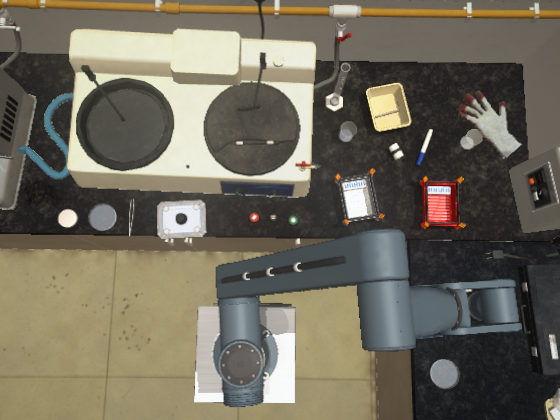

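View pics/wrist0.png

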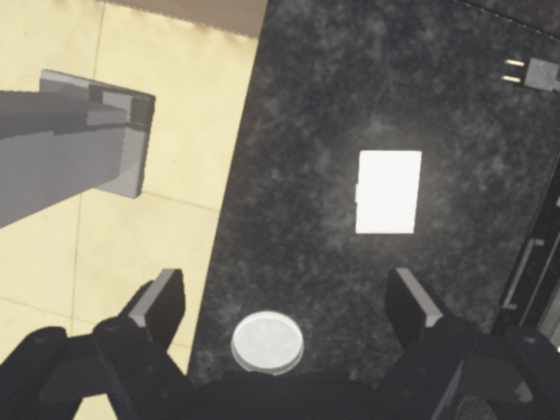

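```bash
python3 - <<'E'
from h import *
t=load('top0.pkl');s=load('side0.pkl')
for n,c in(('top',t),('side',s)):
    print(n,proj(c,[0,0,0]),proj(c,[.1,0,0]),proj(c,[0,.1,0]))
for n,u,v in [('green',293,220),('red',254,217),('black',273,217),('lid',181,218),('box',358,198),('tw',131,216),('dish',102,216),('redbox',440,203)]:
    print(n,onz(t,u,v,0.015).round(3))
a=t['pixels'][150:250,60:480]; cv2.imwrite('pics/topcrop.png',cv2.resize(a[:,70:330][...,::-1],None,fx=3,fy=3,interpolation=cv2.INTER_CUBIC))
a=s['pixels'][150:340,190:330]; cv2.imwrite('pics/sidecrop.png',cv2.resize(a[...,::-1],None,fx=3,fy=3,interpolation=cv2.INTER_CUBIC))
E
```

```text
top [244.69578663 353.13953249] [245.51469361 321.27844599] [213.57809084 352.77034814]
side [381.63327135 248.99592034] [355.82614986 245.71642115] [378.43093931 261.70008288]
green [ 0.435 -0.151  0.015]
red [ 0.442 -0.02   0.015]
black [ 0.444 -0.084  0.015]
lid [0.435 0.223 0.015]
box [ 0.514 -0.371  0.015]
tw [0.439 0.389 0.015]
dish [0.437 0.484 0.015]
redbox [ 0.502 -0.647  0.015]
```

View pics/topcrop.png

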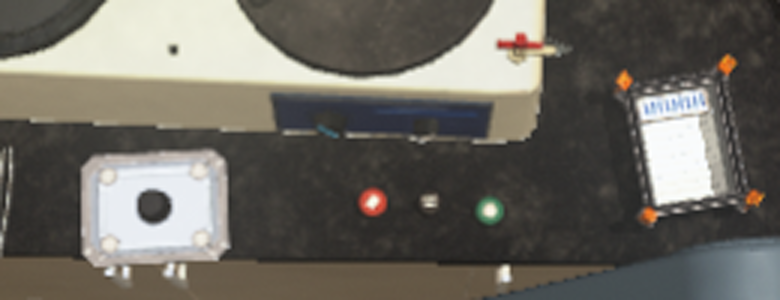

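View pics/sidecrop.png

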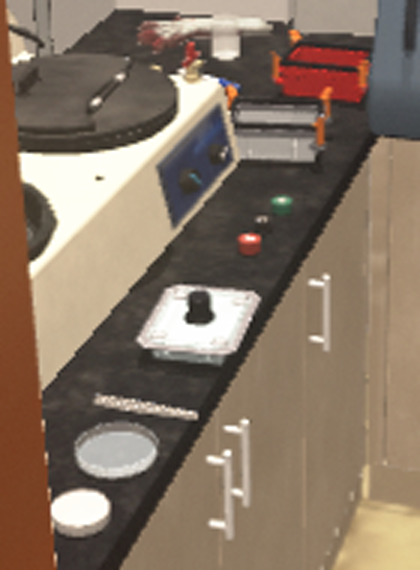

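```bash
cat >> h.py <<'E'
from scipy.spatial.transform import Rotation as Ro
def plan(target=None,yaw=None):
    """yaw = world angle of tool y axis (jaw dir). prints tool shift cm and twist"""
    st=manip.sense();R=Ro.from_quat(st['tool_rot']).as_matrix();p=np.array(st['tcp_pos'])
    y=np.arctan2(R[1,1],R[0,1])
    print('t %.2f tcp'%st['t'],p.round(4),'xaxis',R[:,0].round(3),'jaw yaw %.3f'%y,'F',np.array(st['force']).round(2),'gap %.3f'%st['finger_gap'],'q',np.array(st['q']).round(3))
    if target is not None: print('shift cm',(R.T@(np.array(target)-p)*100).round(2))
    if yaw is not None:
        d=(yaw-y+np.pi/2)%np.pi-np.pi/2  # world yaw change; tool x down -> twist = -d
        print('twist',round(-d,3),'or',round(-d+np.pi*np.sign(d),3))
    return R,p
E
python3 - <<'E'
from h import *
plan([0.40,-0.155,0.22],np.pi/2)
t=load('top0.pkl')
print('front of stove',onz(t,260,193,0),onz(t,260,190,0.1),'counter edge',onz(t,260,236,0))
s=load('side0.pkl'); w=load('wrist0.pkl')
R,p=plan(); print('cam in tool',R.T@(-w['R'].T@w['t']-p), R.T@w['R'].T)
E
```

```text
t 0.15 tcp [ 0.1593 -0.6038  0.2306] xaxis [-0.     0.002 -1.   ] jaw yaw -1.313 F [ 0.08 -0.39  0.78] gap 0.999 q [-1.492  0.528  1.434 -0.     1.181 -0.178]
shift cm [  1.13 -37.26 -34.71]
twist 0.258 or -2.884
front of stove [ 0.52840284 -0.03847483  0.        ] [ 0.5167718  -0.03983655  0.1       ] counter edge [ 0.38061728 -0.04144942  0.        ]
t 0.15 tcp [ 0.1593 -0.6038  0.2306] xaxis [-0.     0.002 -1.   ] jaw yaw -1.313 F [ 0.08 -0.39  0.78] gap 0.999 q [-1.492  0.528  1.434 -0.     1.181 -0.178]
cam in tool [-0.14259483 -0.00066175 -0.07387908] [[-5.64853388e-05 -2.84414754e-01  9.58701332e-01]
 [ 9.99999905e-01 -4.30772394e-04 -6.88772288e-05]
 [ 4.32571768e-04  9.58701237e-01  2.84414751e-01]]
```

```bash
python3 - <<'E'
from h import *
plan([0.42,-0.27,0.26],np.pi/2)
E
```

```text
t 0.15 tcp [ 0.1593 -0.6038  0.2306] xaxis [-0.     0.002 -1.   ] jaw yaw -1.313 F [ 0.08 -0.39  0.78] gap 0.999 q [-1.492  0.528  1.434 -0.     1.181 -0.178]
shift cm [ -2.89 -25.63 -33.72]
twist 0.258 or -2.884
```

```bash
python3 -m jog '{"linear":[[-2.9,-6,-8],[-2.9,-10,-13],[-2.9,-14,-18],[-2.9,-18,-23],[-2.9,-20,-26],[-2.9,-22,-29],[-2.9,-24,-32],[-2.9,-25.6,-33.7],[-2.9,-25.6,-33.7],[-2.9,-25.6,-33.7],[-2.9,-25.6,-33.7],[-2.9,-25.6,-33.7],[-2.9,-25.6,-33.7],[-2.9,-25.6,-33.7]],"twist":[0.05,0.1,0.15,0.2,0.258,0.258,0.258,0.258,0.258,0.258,0.258,0.258,0.258,0.258],"claw":[1,1,1,1,1,1,1,1,1,1,1,1,1,1]}'
python3 - <<'E'
from h import *
plan()
s=snap('wrist','w1.png');save(s,'w1.pkl')
E
```

```text
t: 1.32
tcp_pos: [0.4194, -0.272, 0.2602]
tool_rot: [-0.707, 0.001, 0.707, 0.0]
force: [-0.1, -0.8, 0.1]
finger_gap: 0.999
t 1.32 tcp [ 0.4194 -0.272   0.2602] xaxis [-0.    -0.001 -1.   ] jaw yaw -1.572 F [-0.07 -0.78  0.07] gap 0.999 q [-7.990e-01  3.220e-01  1.705e+00 -1.000e-03  1.114e+00  7.730e-01]
```

View pics/w1.png

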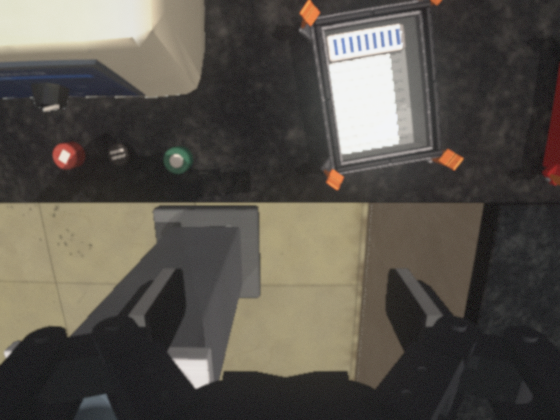

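```bash
python3 -m jog '{"linear":[[1,-1,0],[2,-3,0.3],[3,-5,0.8],[4,-7,1.5],[4,-8,1.5],[4,-8,1.5],[4,-8,1.5],[4,-8,1.5]],"twist":[0,0,0,0,0,0,0,0],"claw":[0.8,0.5,0.3,0.1,0.1,0.1,0.1,0.1]}'
python3 - <<'E'
from h import *
plan()
s=snap('wrist','w2.png');save(s,'w2.pkl')
E
```

```text
t: 2.03
tcp_pos: [0.4062, -0.193, 0.2212]
tool_rot: [0.708, -0.001, -0.706, 0.0]
force: [-0.7, 0.8, -0.1]
finger_gap: 0.553
t 2.03 tcp [ 0.4062 -0.193   0.2212] xaxis [ 0.003 -0.003 -1.   ] jaw yaw -1.572 F [-0.65  0.76 -0.13] gap 0.553 q [-0.693  0.307  1.869 -0.     0.962  0.88 ]
```

View pics/w2.png

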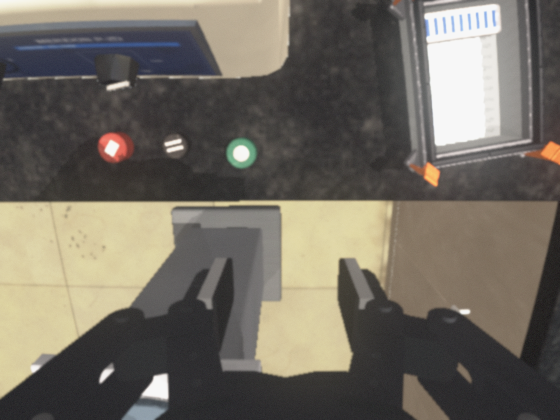

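```bash
cat > spec.py <<'E'
from h import *
def green(s):
    im=np.ascontiguousarray(s['pixels']);hsv=cv2.cvtColor(im,cv2.COLOR_RGB2HSV)
    m=cv2.inRange(hsv,(65,100,40),(95,255,255))
    cs,_=cv2.findContours(m,cv2.RETR_EXTERNAL,cv2.CHAIN_APPROX_NONE)
    c=max(cs,key=cv2.contourArea); h=cv2.convexHull(c)
    e=cv2.fitEllipse(h); 
    mm=np.zeros(m.shape,np.uint8);cv2.drawContours(mm,[h],-1,255,-1)
    f=(mm>0)&(m==0); f=cv2.erode(f.astype(np.uint8),np.ones((2,2)))
    ys,xs=np.nonzero(f)
    return e,(xs.mean(),ys.mean()) if len(xs) else None,cv2.contourArea(h)
if __name__=='__main__':
    vs=[load(f) for f in('top0.pkl','side0.pkl','w1.pkl','w2.pkl')]
    ob=[]
    for s in vs:
        e,f,a=green(s);print(e,f,a);ob.append((s,*e[0]))
    print(tri(ob[2:]));print(tri(ob))
    ob2=[(s,*green(s)[1]) for s in vs[2:]];print(tri(ob2))
    for s in vs: 
        e=green(s)[0][0];print(onz(s,*e,.012))
E
python3 spec.py
python3 - <<'E'
from h import *
for f in('w1','w2'):
    s=load(f+'.pkl');im=s['pixels']
    if f=='w1': b=im[0:200,290:480]
    else: b=im[0:200,370:560]
    cv2.imwrite('pics/%sbox.png'%f,cv2.resize(b[...,::-1],None,fx=3,fy=3,interpolation=cv2.INTER_CUBIC))
s=load('w2.pkl');cv2.imwrite('pics/w2sp.png',cv2.resize(s['pixels'][110:190,80:290][...,::-1],None,fx=3.5,fy=3.5,interpolation=cv2.INTER_CUBIC))
E
```

```text
Traceback (most recent call last):
  File "spec.py", line 16, in <module>
    e,f,a=green(s);print(e,f,a);ob.append((s,*e[0]))
          ~~~~~^^^
  File "spec.py", line 7, in green
    e=cv2.fitEllipse(h);
cv2.error: OpenCV(4.12.0) /io/opencv/modules/imgproc/src/shapedescr.cpp:361: error: (-201:Incorrect size of input array) There should be at least 5 points to fit the ellipse in function 'fitEllipseNoDirect'
```

View pics/w1box.png

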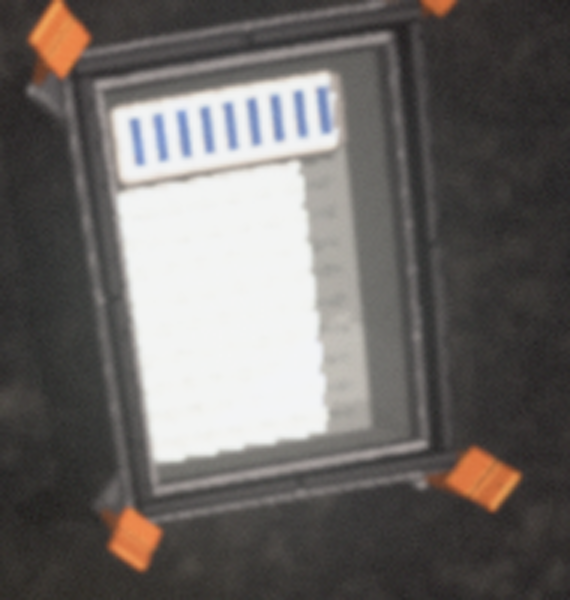

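View pics/w2box.png

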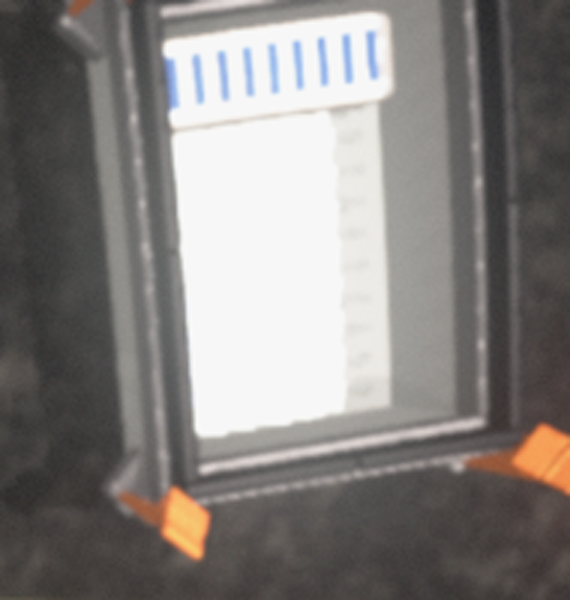

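View pics/w2sp.png

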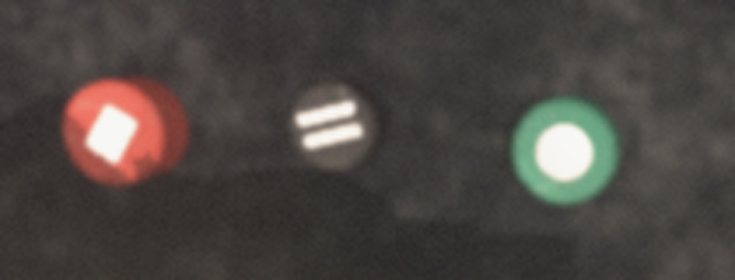

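```bash
sed -i "s/max(cs,key=cv2.contourArea); h=/np.vstack([c for c in cs if cv2.contourArea(c)>8]); h=/; s/vs=\[load.*/vs=[load(f) for f in('w1.pkl','w2.pkl')]/; s/ob\[2:\]/ob/; s/vs\[2:\]/vs/" spec.py; python3 spec.py
python3 - <<'E'
from h import *
a=load('w1.pkl');b=load('w2.pkl')
for n,p,q in [('LR',(432.3,147),(531,140.3)),('LL',(342.3,164),(436.7,156.3))]:
    x,r=tri([(a,*p),(b,*q)]);print(n,x.round(4),np.array(r).round(4))
c={n:onz(a,*p,.055) for n,p in dict(UL=(322.3,27.7),UR=(420.7,12),LR=(432.3,147),LL=(342.3,164)).items()}
for k in c:print(k,c[k].round(4))
d=lambda i,j:np.linalg.norm(c[i]-c[j])
print(d('UL','UR'),d('UR','LR'),d('LR','LL'),d('LL','UL'),sum(c.values())/4)
E
```

```text
LR [ 0.456  -0.4213  0.053 ] [0.0004 0.0004]
LL [ 0.4397 -0.3285  0.059 ] [0.0004 0.0004]
UL [ 0.5665 -0.3059  0.055 ]
UR [ 0.5824 -0.3978  0.055 ]
LR [ 0.4566 -0.4204  0.055 ]
LL [ 0.4388 -0.3292  0.055 ]
0.09319596384252134 0.12782972630649536 0.09295963087239628 0.12985021436024058 [ 0.5110472  -0.36333386  0.055     ]Traceback (most recent call last):
  File "spec.py", line 16, in <module>
    e,f,a=green(s);print(e,f,a);ob.append((s,*e[0]))
          ~~~~~^^^
  File "spec.py", line 6, in green
    c=np.vstack([c for c in cs if cv2.contourArea(c)>8]); h=cv2.convexHull(c)
    return _nx.concatenate(arrs, 0, dtype=dtype, casting=casting)
           ~~~~~~~~~~~~~~~^^^^^^^^^^^^^^^^^^^^^^^^^^^^^^^^^^^^^^^
ValueError: need at least one array to concatenate
```

```bash
python3 - <<'E'
from h import *
s=load('w2.pkl');hsv=cv2.cvtColor(np.ascontiguousarray(s['pixels']),cv2.COLOR_RGB2HSV)
print(hsv[153,226:258])
E
sed -i "s/(65,100,40),(95,255,255)/(55,60,50),(95,255,255)/" spec.py; python3 spec.py
```

```text
[[ 70  69 107]
 [ 71  81 141]
 [ 72  83 159]
 [ 71  82 167]
 [ 72  83 168]
 [ 71  75 173]
 [ 65  49 186]
 [ 36  23 219]
 [ 22  11 244]
 [ 20   6 246]
 [ 20   6 247]
 [ 18   5 247]
 [ 24   5 247]
 [ 23   4 247]
 [ 20   3 247]
 [ 20   3 247]
 [ 30   2 247]
 [ 30   2 247]
 [ 30   2 247]
 [ 30   1 247]
 [ 30   1 247]
 [ 30   3 247]
 [ 30  11 241]
 [ 58  36 212]
 [ 71  73 175]
 [ 72  84 169]
 [ 72  87 168]
 [ 72  86 167]
 [ 74  87 156]
 [ 72  84 133]
 [ 71  73 109]
 [ 66  44  87]]
((177.47610473632812, 159.33590698242188), (27.068256378173828, 28.857954025268555), 86.90641784667969) (np.float64(176.30113636363637), np.float64(161.1306818181818)) 593.5
((241.0081024169922, 152.4222412109375), (30.550798416137695, 30.972246170043945), 39.44650650024414) (np.float64(241.08636363636364), np.float64(153.8090909090909)) 725.5
(array([ 0.43734986, -0.14749644,  0.00863351]), [np.float64(0.00020208995226657576), np.float64(0.00020208995226645704)])
(array([ 0.43734986, -0.14749644,  0.00863351]), [np.float64(0.00020208995226657576), np.float64(0.00020208995226645704)])
(array([ 0.43674163, -0.14859589,  0.01703169]), [np.float64(2.112834350801583e-05), np.float64(2.1128343507974234e-05)])
[ 0.43802688 -0.14853527  0.012     ]
[ 0.43754889 -0.14793603  0.012     ]
```

```bash
python3 - <<'E'
from h import *
plan([0.437,-0.1480,0.06],0.18)
E
```

```text
t 2.08 tcp [ 0.4061 -0.1929  0.2211] xaxis [ 0.002 -0.002 -1.   ] jaw yaw -1.572 F [-0.21 -1.34  0.05] gap 0.549 q [-0.693  0.307  1.87  -0.     0.962  0.88 ]
shift cm [16.11 -4.53 -3.04]
twist 1.389 or -1.752
```

```bash
python3 -m jog '{"linear":[[1,-0.5,-0.3],[2,-1,-0.6],[4,-1.5,-1],[6,-2,-1.4],[8,-2.5,-1.8],[10,-3,-2.2],[12,-3.5,-2.6],[14,-4,-3],[16,-4.5,-3],[16,-4.5,-3],[16,-4.5,-3],[16,-4.5,-3],[16,-4.5,-3],[16,-4.5,-3],[16,-4.5,-3],[16,-4.5,-3],[16,-4.5,-3],[16,-4.5,-3]],"twist":[-0.12,-0.24,-0.36,-0.48,-0.6,-0.72,-0.84,-0.96,-1.08,-1.2,-1.32,-1.44,-1.56,-1.68,-1.75,-1.75,-1.75,-1.75],"claw":[0.1,0.1,0.1,0.1,0.1,0.1,0.1,0.1,0.1,0.1,0.1,0.1,0.1,0.1,0.1,0.1,0.1,0.1]}'
python3 - <<'E'
from h import *
plan([0.437,-0.1480,0.003],0.18)
s=snap('wrist','w3.png');save(s,'w3.pkl')
E
```

```text
t: 3.58
tcp_pos: [0.4356, -0.1467, 0.0604]
tool_rot: [0.454, 0.542, -0.454, 0.543]
force: [0.4, 0.4, 0.8]
finger_gap: 0.552
t 3.58 tcp [ 0.4356 -0.1467  0.0604] xaxis [ 0.001 -0.001 -1.   ] jaw yaw 0.177 F [0.44 0.44 0.85] gap 0.552 q [-0.569  0.623  1.981 -0.     0.537 -0.745]
shift cm [5.74 0.11 0.15]
twist -0.003 or 3.138
```

View pics/w3.png

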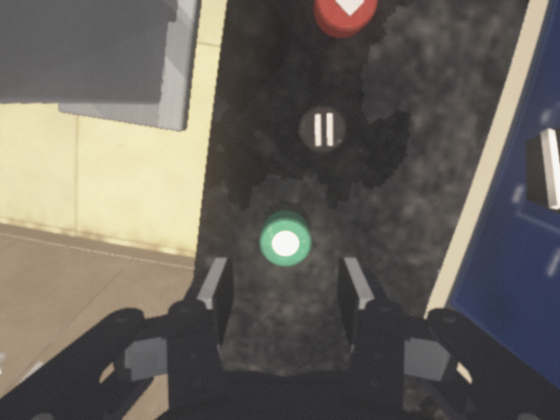

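```bash
python3 - <<'E'
from h import *
from spec import green
s=load('w3.pkl');e,f,a=green(s);print(e,f)
print(onz(s,*f,.017),onz(s,*e[0],.013))
E
python3 -m jog '{"linear":[[2,0,0.1],[3.5,0.1,0.1],[4.8,0.1,0.1],[5.4,0.1,0.1],[5.7,0.1,0.1],[5.7,0.1,0.1],[5.7,0.1,0.1]],"twist":[0,0,0,0,0,0,0],"claw":[0.1,0.1,0.1,0.1,0.1,0.1,0.1]}'
```

```text
((284.9888916015625, 238.74411010742188), (50.63679504394531, 54.96004867553711), 176.6170654296875) (np.float64(285.48837209302326), np.float64(243.4454382826476))
[ 0.43759379 -0.14842619  0.017     ] [ 0.43707467 -0.14714323  0.013     ]
t: 4.22
tcp_pos: [0.4363, -0.1468, 0.0036]
tool_rot: [0.453, 0.543, -0.453, 0.543]
force: [0.0, -0.4, -0.2]
finger_gap: 0.549
```

```bash
python3 -m jog '{"linear":[[0,0,0],[0,0,0],[0,0,0],[0,0,0],[0,0,0],[0,0,0]],"twist":[0,0,0,0,0,0],"claw":[-0.6,-0.6,-0.6,-0.6,-0.6,-0.6]}' 30
python3 - <<'E'
from h import *
plan([0.437,-0.1480,0.003],0.18)
s=snap('wrist','w4.png');save(s,'w4.pkl')
E
```

```text
t: 4.72
tcp_pos: [0.4365, -0.1469, 0.0041]
tool_rot: [0.453, 0.542, -0.453, 0.543]
force: [0.2, 0.1, 6.3]
finger_gap: 0.331
t 4.72 tcp [ 0.4365 -0.1469  0.0041] xaxis [ 0.001 -0.001 -1.   ] jaw yaw 0.179 F [0.23 0.11 6.32] gap 0.331 q [-0.568  0.746  1.996  0.     0.399 -0.747]
shift cm [0.11 0.03 0.12]
twist -0.001 or 3.141
```

View pics/w4.png

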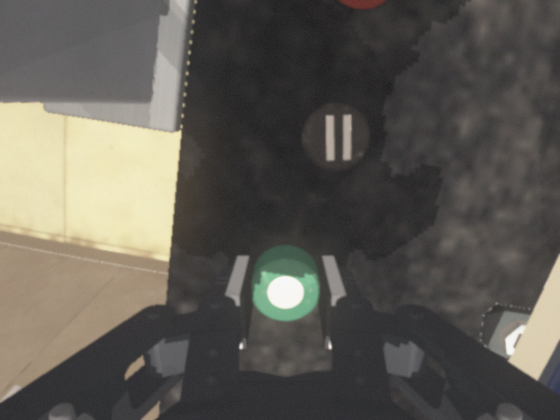

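```bash
python3 - <<'E'
from h import *
plan([0.498,-0.365,0.13],0.18)
E
python3 -m jog '{"linear":[[-1,0,0],[-3,0,0],[-6,0,0],[-9,0,0],[-12.6,0,0],[-12.6,0,0],[-12.6,0,0]],"twist":[0,0,0,0,0,0,0],"claw":[-0.6,-0.6,-0.6,-0.6,-0.6,-0.6,-0.6]}'
python3 - <<'E'
from h import *
plan([0.498,-0.365,0.13],0.18)
s=snap('wrist','w5.png');save(s,'w5.pkl')
E
```

```text
t 4.77 tcp [ 0.4365 -0.1469  0.0041] xaxis [ 0.001 -0.001 -1.   ] jaw yaw 0.179 F [-0.74 -0.1   6.59] gap 0.340 q [-0.568  0.746  1.996  0.     0.398 -0.747]
shift cm [-12.57   2.18  22.57]
twist -0.001 or 3.141
t: 5.35
tcp_pos: [0.4373, -0.1473, 0.1316]
tool_rot: [0.454, 0.541, -0.453, 0.545]
force: [0.2, -0.1, -0.6]
finger_gap: 0.336
t 5.35 tcp [ 0.4373 -0.1473  0.1316] xaxis [ 0.005 -0.003 -1.   ] jaw yaw 0.179 F [ 0.24 -0.06 -0.63] gap 0.336 q [-0.568  0.478  1.935  0.     0.724 -0.747]
shift cm [ 0.26  2.09 22.5 ]
twist -0.001 or 3.141
```

View pics/w5.png

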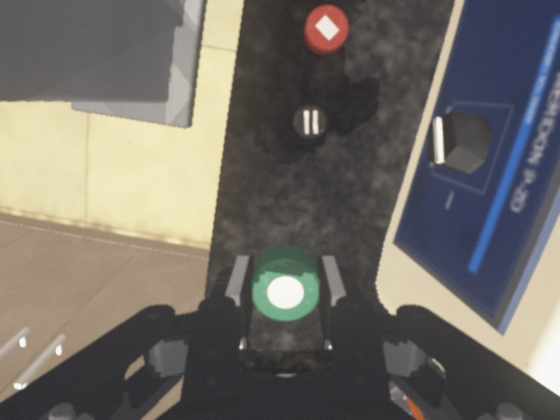

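```bash
python3 -m jog '{"linear":[[0,0.2,2],[0,0.4,5],[0,0.8,8],[0,1.1,11],[0,1.5,14],[0,1.8,17],[0,2,19.5],[0.2,2.1,21.5],[0.2,2.1,22.5],[0.2,2.1,22.5],[0.2,2.1,22.5]],"twist":[0,0,0,0,0,0,0,0,0,0,0],"claw":[-0.6,-0.6,-0.6,-0.6,-0.6,-0.6,-0.6,-0.6,-0.6,-0.6,-0.6]}'
python3 - <<'E'
from h import *
plan([0.498,-0.365,0.0125],0.18)
s=snap('wrist','w6.png');save(s,'w6.pkl')
E
```

```text
t: 6.32
tcp_pos: [0.4957, -0.3631, 0.1257]
tool_rot: [0.454, 0.544, -0.453, 0.541]
force: [0.1, -0.3, -1.4]
finger_gap: 0.331
t 6.32 tcp [ 0.4957 -0.3631  0.1257] xaxis [-0.003  0.003 -1.   ] jaw yaw 0.178 F [ 0.1  -0.33 -1.37] gap 0.331 q [-0.814  0.646  1.548  0.     0.952 -0.993]
shift cm [11.32  0.22  0.27]
twist -0.002 or 3.14
```

View pics/w6.png

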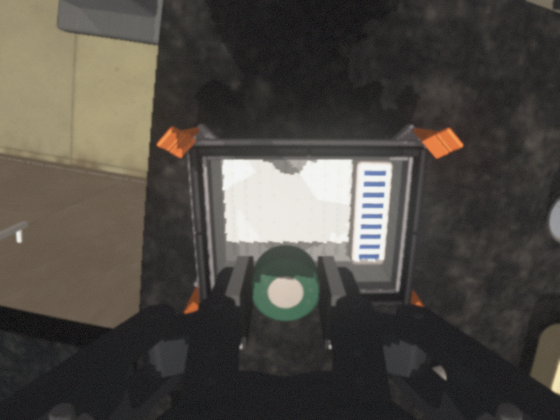

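```bash
python3 -m jog '{"linear":[[2,0.1,0.2],[4.5,0.2,0.2],[7,0.2,0.2],[9,0.2,0.2],[10.2,0.2,0.2],[10.8,0.2,0.2],[11.0,0.2,0.2],[11.2,0.2,0.2],[11.2,0.2,0.2]],"twist":[0,0,0,0,0,0,0,0,0],"claw":[-0.6,-0.6,-0.6,-0.6,-0.6,-0.6,-0.6,-0.6,-0.6]}'
python3 - <<'E'
from h import *
plan([0.498,-0.365,0.0115],0.18)
s=snap('wrist','w7.png');save(s,'w7.pkl')
E
```

```text
t: 7.12
tcp_pos: [0.4997, -0.3662, 0.0161]
tool_rot: [0.453, 0.542, -0.453, 0.543]
force: [0.5, 0.1, -0.1]
finger_gap: 0.335
t 7.12 tcp [ 0.4997 -0.3662  0.0161] xaxis [ 0.001 -0.001 -1.   ] jaw yaw 0.179 F [ 0.49  0.14 -0.06] gap 0.335 q [-0.813  0.814  1.583  0.     0.744 -0.992]
shift cm [ 0.46 -0.15 -0.15]
twist -0.001 or 3.141
```

View pics/w7.png

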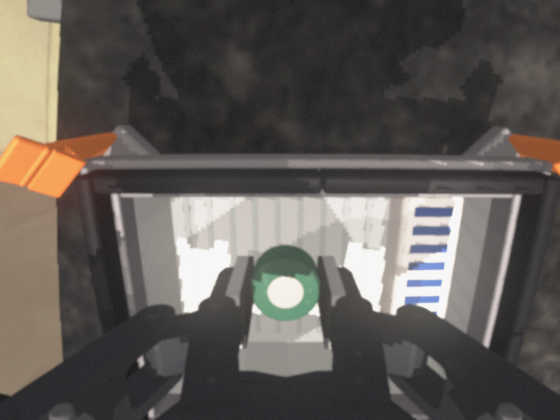

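```bash
python3 -m jog '{"linear":[[0.15,0,0],[0.3,0,0],[0.4,0,0],[0.4,0,0]],"twist":[0,0,0,0],"claw":[-0.6,-0.6,-0.6,-0.6]}'
```

```text
t: 7.5
tcp_pos: [0.4992, -0.366, 0.0114]
tool_rot: [0.453, 0.543, -0.453, 0.543]
force: [0.8, -0.2, 0.4]
finger_gap: 0.333
```

```bash
python3 -m jog '{"linear":[[0.05,0,0],[0.05,0,0],[0.05,0,0],[0.05,0,0],[0.05,0,0],[0.05,0,0]],"twist":[0,0,0,0,0,0],"claw":[-0.6,-0.2,-0.1,0.0,0.05,0.05]}'
python3 - <<'E'
from h import *
plan([0.498,-0.365,0.13],0.18)
s=snap('wrist','w8.png');save(s,'w8.pkl')
E
```

```text
t: 8.0
tcp_pos: [0.4992, -0.3659, 0.0107]
tool_rot: [0.453, 0.543, -0.453, 0.543]
force: [-0.4, 0.3, -0.2]
finger_gap: 0.525
t 8.00 tcp [ 0.4992 -0.3659  0.0107] xaxis [-0.  0. -1.] jaw yaw 0.179 F [-0.35  0.29 -0.25] gap 0.525 q [-0.813  0.822  1.584  0.     0.736 -0.992]
shift cm [-11.93  -0.1   -0.11]
twist -0.001 or 3.141
```

View pics/w8.png

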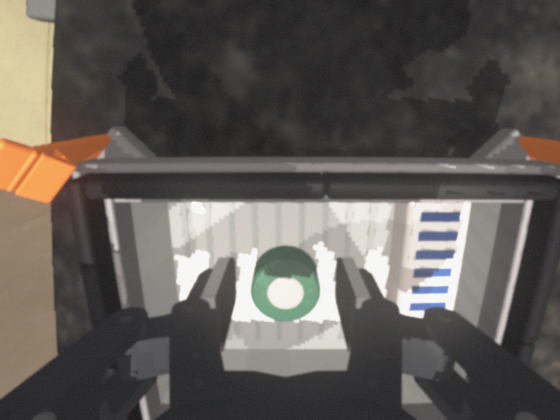

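```bash
python3 -m jog '{"linear":[[-2,0,0],[-5,0,0],[-9,0,0],[-13,0,0],[-17,0,2],[-21,0,4],[-25,0,7],[-25,0,7],[-25,0,7],[-25,0,7]],"twist":[0,0,0,0,0,0,0,0,0,0],"claw":[0.05,0.05,0.05,0.05,0.5,0.8,0.8,0.8,0.8,0.8]}'
python3 - <<'E'
from h import *
plan()
s=snap('wrist','w9.png');save(s,'w9.pkl')
E
```

```text
t: 8.88
tcp_pos: [0.5113, -0.4347, 0.2608]
tool_rot: [0.454, 0.543, -0.453, 0.543]
force: [-0.1, -0.3, -0.8]
finger_gap: 0.902
t 8.88 tcp [ 0.5113 -0.4347  0.2608] xaxis [ 0.  0. -1.] jaw yaw 0.178 F [-0.05 -0.3  -0.81] gap 0.902 q [-0.871  0.564  1.275  0.     1.303 -1.049]
```

View pics/w9.png

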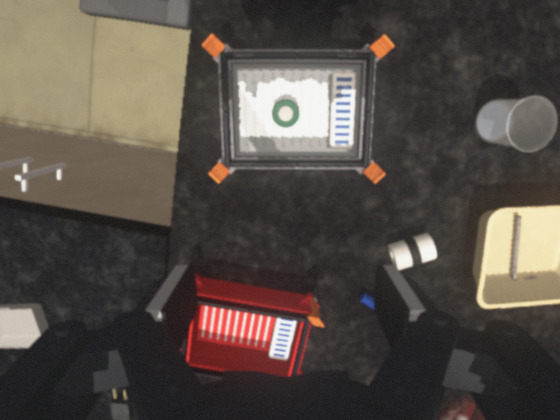

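```bash
python3 - <<'E'
from h import *
from spec import green
s=load('w9.pkl');im=np.ascontiguousarray(s['pixels'])
hsv=cv2.cvtColor(im,cv2.COLOR_RGB2HSV)
m=cv2.inRange(hsv,(5,150,120),(20,255,255));m[200:]=0
n,l,st,c=cv2.connectedComponentsWithStats(m)
P=[]
for i in range(1,n):
    if st[i,4]>50: p=onz(s,*c[i],.08);P.append(p);print(c[i].round(1),st[i,4],p.round(4))
P=np.array(P);print('mean',P.mean(0))
hh=im[75:140,255:320];
e=green({'pixels':np.where((np.arange(420)[:,None,None]<140)&(np.arange(420)[:,None,None]>80)&(np.arange(560)[None,:,None]<310),im,0).astype(np.uint8)})
print('spec',e, onz(s,*e[0][0],.007+.013))
cv2.imwrite('pics/w9box.png',cv2.resize(im[30:190,195:400][...,::-1],None,fx=3.7,fy=3.7,interpolation=cv2.INTER_CUBIC))
E
```

```text
[212.7  44.9] 321 [ 0.428  -0.3199  0.08  ]
[381.8  45.8] 342 [ 0.5736 -0.294   0.08  ]
[218.3 172.5] 257 [ 0.4477 -0.4313  0.08  ]
[374.2 172.8] 262 [ 0.5936 -0.4053  0.08  ]
mean [ 0.51071381 -0.36259995  0.08      ]
spec (((285.3100280761719, 113.11128997802734), (22.595983505249023, 24.346128463745117), 179.1079864501953), (np.float64(285.4497991967871), np.float64(113.5140562248996)), 408.0) [ 0.50089128 -0.36711754  0.02      ]
```

View pics/w9box.png

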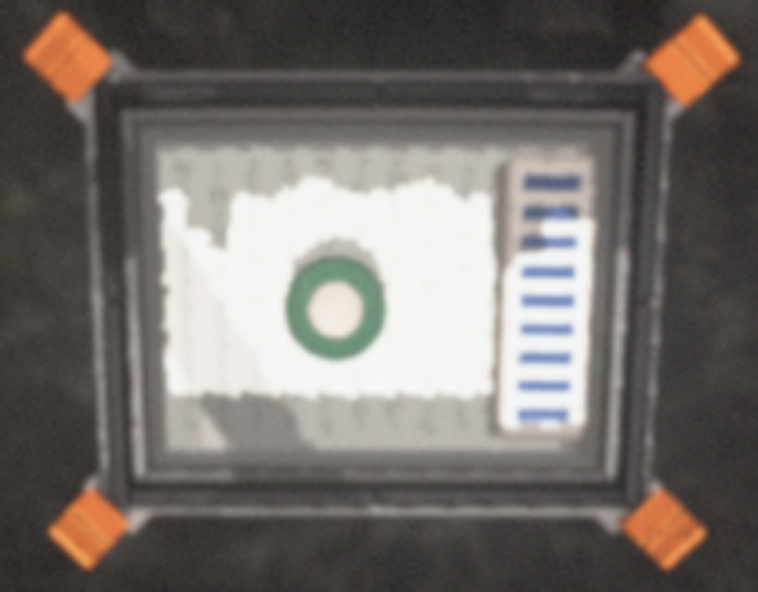

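```bash
python3 - <<'E'
from h import *
plan([0.435,0.22,0.26],1.573)
s=load('w9.pkl')
for z in(.07,.075):
    P=np.array([onz(s,u,v,z) for u,v in((212.7,44.9),(381.8,45.8),(218.3,172.5),(374.2,172.8))]);print(P.mean(0),np.linalg.norm(P[0]-P[1]),np.linalg.norm(P[0]-P[2]))
E
```

```text
t 8.93 tcp [ 0.5107 -0.4333  0.2591] xaxis [-0.002  0.003 -1.   ] jaw yaw 0.179 F [-0.88 -0.05  0.59] gap 0.901 q [-0.87   0.565  1.277  0.     1.303 -1.049]
shift cm [  0.14   4.18 -65.63]
twist -1.394 or 1.748
[ 0.5110608  -0.36258897  0.07      ] 0.15241842985519724 0.11661363583635863
[ 0.51088982 -0.36258692  0.075     ] 0.1501337369047992 0.114865642814985
```

```bash
python3 -m jog '{"linear":[[0,0.1,-2],[0,0.3,-5],[0,0.6,-9],[0,0.8,-13],[0,1.1,-17],[0,1.3,-21],[0,1.6,-25],[0,1.8,-29],[0,2.1,-33],[0,2.4,-37],[0,2.6,-41],[0,2.9,-45],[0,3.1,-49],[0,3.4,-53],[0,3.6,-57],[0,3.9,-61],[0,4.1,-64],[0,4.2,-65.6],[0,4.2,-65.6],[0,4.2,-65.6]],"twist":[-0.1,-0.2,-0.3,-0.4,-0.5,-0.6,-0.7,-0.8,-0.9,-1.0,-1.1,-1.2,-1.3,-1.394,-1.394,-1.394,-1.394,-1.394,-1.394,-1.394],"claw":[0.8,0.8,0.8,0.8,0.8,0.8,0.8,0.8,0.8,0.8,0.8,0.8,0.8,0.8,0.8,0.8,0.8,0.8,0.8,0.8]}'
python3 - <<'E'
from h import *
plan()
s=snap('wrist','w10.png');save(s,'w10.pkl')
E
```

```text
t: 10.6
tcp_pos: [0.4335, 0.2187, 0.2588]
tool_rot: [-0.003, 0.709, 0.001, 0.705]
force: [-0.1, -0.4, 0.2]
finger_gap: 0.9
t 10.60 tcp [0.4335 0.2187 0.2588] xaxis [-0.005 -0.002 -1.   ] jaw yaw 1.576 F [-0.1  -0.41  0.22] gap 0.900 q [ 0.237  0.306  1.736 -0.     1.105 -1.339]
```

View pics/w10.png

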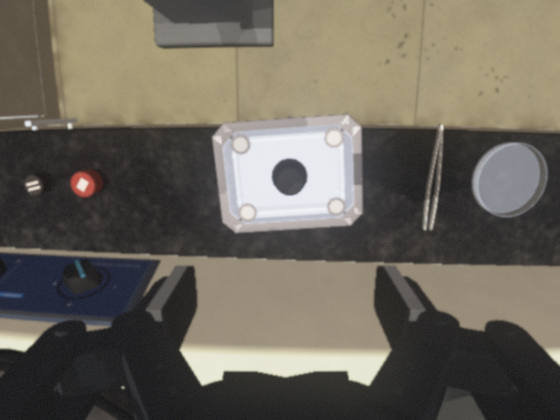

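```bash
python3 - <<'E'
from h import *
s=load('w10.pkl');im=np.ascontiguousarray(s['pixels'])
cv2.imwrite('pics/w10lid.png',cv2.resize(im[105:245,200:375][...,::-1],None,fx=4,fy=4,interpolation=cv2.INTER_CUBIC))
g=cv2.cvtColor(im,cv2.COLOR_RGB2GRAY)
c=cv2.HoughCircles(cv2.resize(g[105:245,200:375],None,fx=4,fy=4,interpolation=cv2.INTER_CUBIC),cv2.HOUGH_GRADIENT,1.5,150,param1=100,param2=20,minRadius=28,maxRadius=44)
for x,y,r in c[0]: print(x/4+200,y/4+105,r/4,onz(s,x/4+200,y/4+105,.028).round(4))
E
```

```text
285.6875 169.6875 10.375 [0.4259 0.2197 0.028 ]
220.8125 140.0625 8.6875 [0.3941 0.1501 0.028 ]
232.0625 219.1875 9.9625 [0.4829 0.159  0.028 ]
332.5625 235.3125 9.9625 [0.5017 0.2741 0.028 ]
275.9375 239.8125 10.375 [0.5076 0.2089 0.028 ]
```

View pics/w10lid.png

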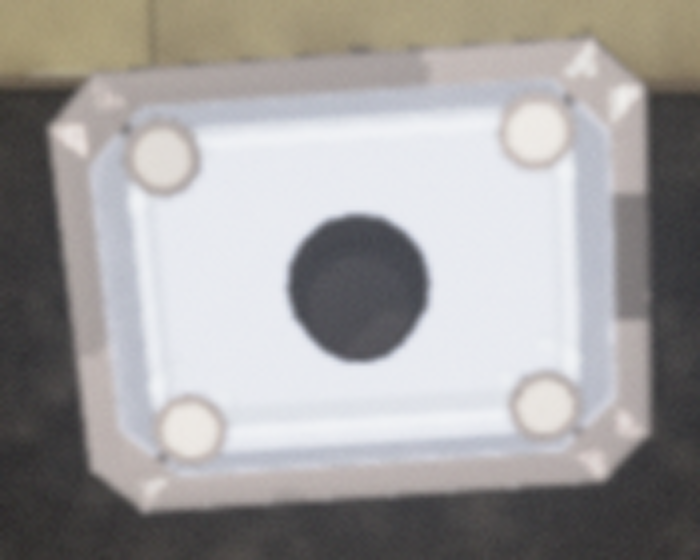

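```bash
python3 - <<'E'
from h import *
s=load('w10.pkl')
P=np.array([onz(s,u,v,.028) for u,v in((240.5,144.25),(333.75,137.75),(336.25,206.25),(247.5,212.5))])
print(P.round(4),P.mean(0).round(4))
for i in range(4):
    d=P[(i+1)%4]-P[i];print(np.linalg.norm(d).round(4),np.arctan2(d[1],d[0]).round(4))
d=(P[1]-P[0]+P[2]-P[3])/2; print('long',np.linalg.norm(d),np.arctan2(d[1],d[0]))
d=(P[3]-P[0]+P[2]-P[1])/2; print('short',np.linalg.norm(d),np.arctan2(d[1],d[0]))
print('knob top',onz(s,289.5,175.5,.058))
E
```

```text
[[0.3985 0.1711 0.028 ]
 [0.3911 0.2708 0.028 ]
 [0.4669 0.2768 0.028 ]
 [0.4748 0.1768 0.028 ]] [0.4329 0.2239 0.028 ]
0.0999 1.6452
0.0761 0.0791
0.1003 -1.4919
0.0765 -3.067
long 0.10010309932406755 1.647434910038729
short 0.07628379872707679 0.07686438751644575
knob top [0.42672276 0.22353728 0.058     ]
```

```bash
python3 - <<'E'
from h import *
plan([0.433,0.224,0.12],1.6475)
E
python3 -m jog '{"linear":[[2,0.1,0],[5,0.3,0],[8,0.5,0],[11,0.5,0],[13,0.5,0],[13.8,0.5,0],[13.8,0.5,0],[13.8,0.5,0],[13.8,0.5,0]],"twist":[-0.02,-0.04,-0.072,-0.072,-0.072,-0.072,-0.072,-0.072,-0.072],"claw":[0.8,0.8,0.8,0.8,0.8,0.8,0.8,0.8,0.8]}'
python3 - <<'E'
from h import *
plan([0.433,0.224,0.032],1.6475)
s=snap('wrist','w11.png');save(s,'w11.pkl')
E
```

```text
t 10.65 tcp [0.4342 0.2179 0.2592] xaxis [-0.004 -0.002 -1.   ] jaw yaw 1.575 F [-0.21 -0.73 -0.34] gap 0.897 q [ 2.350e-01  3.050e-01  1.735e+00 -1.000e-03  1.105e+00 -1.339e+00]
shift cm [13.92  0.63 -0.06]
twist -0.073 or 3.069
t: 11.4
tcp_pos: [0.4372, 0.2229, 0.1239]
tool_rot: [-0.026, 0.706, 0.026, 0.707]
force: [-0.2, -0.4, 0.6]
finger_gap: 0.899
t 11.40 tcp [0.4372 0.2229 0.1239] xaxis [ 0.002  0.001 -1.   ] jaw yaw 1.644 F [-0.22 -0.41  0.61] gap 0.899 q [ 0.243  0.521  1.867 -0.     0.751 -1.401]
shift cm [ 9.19  0.13 -0.43]
twist -0.003 or 3.138
```

View pics/w11.png

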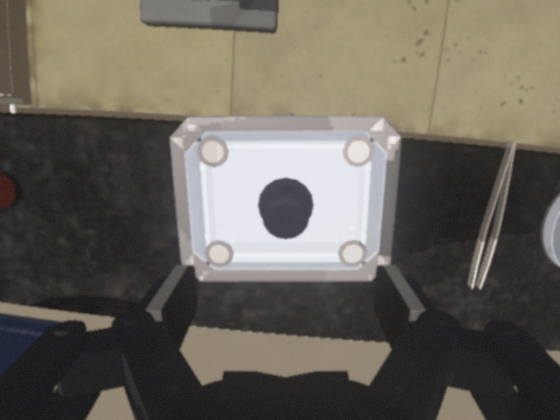

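```bash
python3 - <<'E'
from h import *
s=load('w11.pkl');im=np.ascontiguousarray(s['pixels'])
cv2.imwrite('pics/w11lid.png',cv2.resize(im[110:290,165:405][...,::-1],None,fx=3.3,fy=3.3,interpolation=cv2.INTER_CUBIC))
E
```

```text
(no output)
```

View pics/w11lid.png

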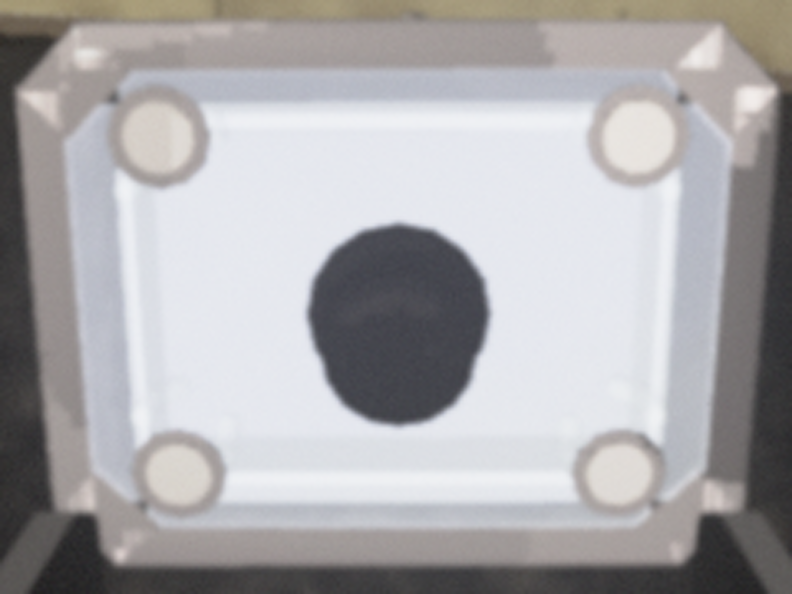

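```bash
python3 - <<'E'
from h import *
a=load('w10.pkl');b=load('w11.pkl')
f=lambda x,y:(x/3.3+165,y/3.3+110)
A=[(240.5,144.25),(333.75,137.75),(336.25,206.25),(247.5,212.5)];B=[f(160,136),f(638,135),f(618,473),f(179,473)]
T=np.array([tri([(a,*p),(b,*q)])[0] for p,q in zip(A,B)]);print(T.round(4),T.mean(0).round(4))
P=np.array([onz(b,*q,.028) for q in B]);print(P.mean(0).round(4))
d=(P[1]-P[0]+P[2]-P[3])/2; print('long',np.linalg.norm(d),np.arctan2(d[1],d[0]))
d=(P[3]-P[0]+P[2]-P[1])/2; print('short',np.linalg.norm(d),np.arctan2(d[1],d[0]))
print('knob top',onz(b,*f(399,312),.06),tri([(a,289.5,173.5),(b,*f(399,312))]))
R,p=plan(P.mean(0)*[1,1,0]+[0,0,.032],1.6475)
print('TCP proj at px', proj(b,p), 'knob pt proj 0.05 ->',proj(b,[*P.mean(0)[:2],.05]))
E
```

```text
[[0.399  0.1704 0.023 ]
 [0.391  0.2709 0.0278]
 [0.4672 0.2768 0.0273]
 [0.4757 0.1763 0.0248]] [0.4332 0.2236 0.0257]
[0.4326 0.2239 0.028 ]
long 0.09984298722792992 1.644800301511012
short 0.07632710348576746 0.07217232659880876
knob top [0.42370621 0.22320259 0.06      ] (array([0.42547933, 0.22346008, 0.05362867]), [np.float64(0.000112442669775189), np.float64(0.00011244266977516704)])
t 11.45 tcp [0.4373 0.2231 0.1241] xaxis [ 0.003  0.001 -1.   ] jaw yaw 1.645 F [-0.54 -0.3   0.39] gap 0.900 q [ 0.244  0.52   1.867 -0.     0.751 -1.401]
shift cm [ 9.21  0.11 -0.49]
twist -0.003 or 3.139
TCP proj at px [283.83273002 271.36527155] knob pt proj 0.05 -> [285.90194247 213.45736373]
```

```bash
python3 -m jog '{"linear":[[1,0,-0.2],[3,0.1,-0.4],[5,0.1,-0.45],[7,0.1,-0.45],[8.2,0.1,-0.45],[8.8,0.1,-0.45],[9,0.1,-0.45],[9,0.1,-0.45]],"twist":[0,0,0,0,0,0,0,0],"claw":[0.6,0.6,0.6,0.6,0.6,0.6,0.6,0.6]}'
python3 - <<'E'
from h import *
plan([.4328,.2238,.034],1.6475)
s=snap('wrist','w12.png');save(s,'w12.pkl')
E
```

```text
t: 12.12
tcp_pos: [0.4322, 0.224, 0.0334]
tool_rot: [-0.026, 0.706, 0.026, 0.707]
force: [-0.1, 0.3, -0.7]
finger_gap: 0.801
t 12.12 tcp [0.4322 0.224  0.0334] xaxis [ 0.001  0.    -1.   ] jaw yaw 1.645 F [-0.08  0.31 -0.7 ] gap 0.801 q [ 0.248  0.694  1.923  0.     0.524 -1.397]
shift cm [-0.06 -0.02  0.05]
twist -0.002 or 3.139
```

View pics/w12.png

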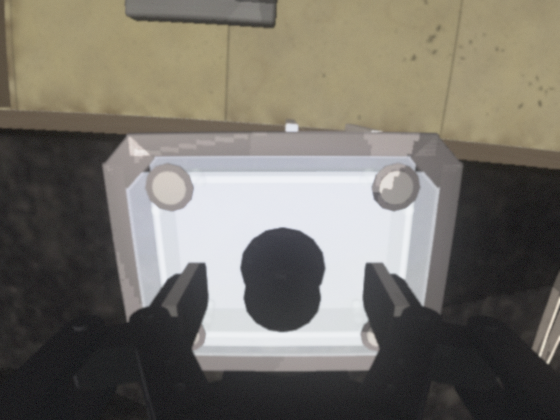

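```bash
python3 -m jog '{"linear":[[0,0,0],[0,0,0],[0,0,0],[0,0,0],[0,0,0],[0,0,0],[0,0,0],[0,0,0],[0,0,0],[0,0,0]],"twist":[0,0,0,0,0,0,0,0,0,0],"claw":[0.3,0,-0.3,-0.6,-0.6,-0.6,-0.6,-0.6,-0.6,-0.6]}' 70
python3 - <<'E'
from h import *
plan([.4328,.2238,.13],1.6475)
s=snap('wrist','w13.png');save(s,'w13.pkl')
E
```

```text
t: 13.0
tcp_pos: [0.4326, 0.2238, 0.0337]
tool_rot: [-0.026, 0.706, 0.026, 0.707]
force: [0.1, -2.3, 4.1]
finger_gap: 0.327
t 13.00 tcp [0.4326 0.2238 0.0337] xaxis [ 0.002  0.    -1.   ] jaw yaw 1.645 F [ 0.07 -2.27  4.13] gap 0.327 q [ 2.480e-01  6.930e-01  1.923e+00 -1.000e-03  5.230e-01 -1.397e+00]
shift cm [-9.63  0.    0.05]
twist -0.002 or 3.139
```

View pics/w13.png

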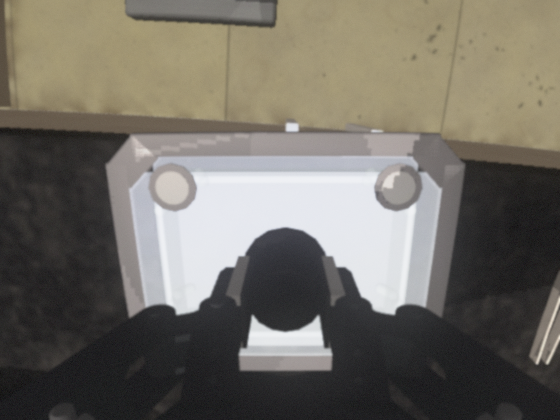

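```bash
python3 - <<'E'
from h import *
a=load('w1.pkl');b=load('w2.pkl')
print(tri([(a,196,93),(b,282,72)]),tri([(a,204,40),(b,291,30)]))
print(tri([(load('top0.pkl'),309,52),(load('side0.pkl'),262,177)]))
plan([.4328,.2238,.27],1.6475)
E
```

```text
(array([ 0.50790838, -0.190293  ,  0.07607541]), [np.float64(0.0004695794429396433), np.float64(0.00046957944293953474)]) (array([ 0.54967906, -0.19691885,  0.05727648]), [np.float64(0.006260886408549124), np.float64(0.006260886408549162)])
(array([ 0.72294588, -0.20405837,  0.23739318]), [np.float64(0.18428550844198055), np.float64(0.1842855084419806)])
t 13.05 tcp [0.4326 0.2238 0.0337] xaxis [ 0.002  0.    -1.   ] jaw yaw 1.645 F [ 0.45 -1.55  4.84] gap 0.327 q [ 2.480e-01  6.930e-01  1.923e+00 -1.000e-03  5.230e-01 -1.397e+00]
shift cm [-23.63   0.     0.08]
twist -0.002 or 3.139
```

```bash
python3 -m jog '{"linear":[[-1,0,0],[-3,0,0],[-6,0,0],[-9,0,0],[-12,0,0],[-15,0,0],[-18,0,0],[-21,0,0],[-23.6,0,0],[-23.6,0,0],[-23.6,0,0],[-23.6,0,0]],"twist":[0,0,0,0,0,0,0,0,0,0,0,0],"claw":[-0.6,-0.6,-0.6,-0.6,-0.6,-0.6,-0.6,-0.6,-0.6,-0.6,-0.6,-0.6]}'
python3 - <<'E'
from h import *
plan([.510,-.3625,.27],.176)
s=snap('wrist','w14.png');save(s,'w14.pkl')
E
```

```text
t: 14.05
tcp_pos: [0.4303, 0.2236, 0.2681]
tool_rot: [-0.026, 0.707, 0.026, 0.706]
force: [0.6, -0.3, -2.6]
finger_gap: 0.327
t 14.05 tcp [0.4303 0.2236 0.2681] xaxis [-0.002 -0.001 -1.   ] jaw yaw 1.645 F [ 0.6  -0.31 -2.6 ] gap 0.327 q [ 0.248  0.292  1.727  0.     1.125 -1.397]
shift cm [ -0.18 -59.04   3.6 ]
twist 1.469 or -1.672
```

View pics/w14.png

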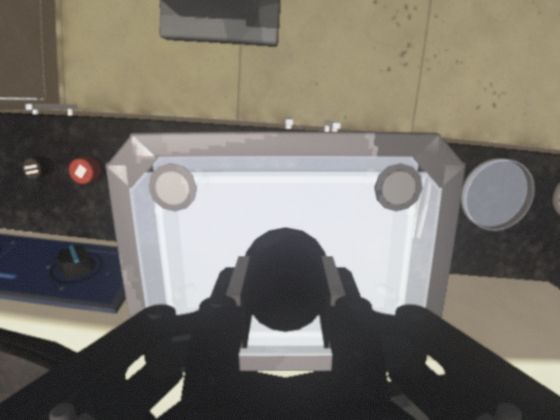

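```bash
python3 -m jog '{"linear":[[0,-1,0],[0,-3,0.1],[0,-6,0.3],[0,-9.5,0.5],[0,-13,0.7],[0,-16.5,1],[0,-20,1.2],[0,-24,1.5],[0,-28,1.7],[0,-32,2],[0,-36,2.2],[0,-40,2.5],[0,-44,2.7],[0,-48,3],[0,-51.5,3.2],[0,-54.5,3.4],[0,-57,3.5],[0,-58.5,3.6],[0,-59,3.6],[0,-59,3.6]],"twist":[0.03,0.1,0.2,0.3,0.4,0.5,0.6,0.7,0.8,0.9,1.0,1.1,1.2,1.3,1.38,1.44,1.469,1.469,1.469,1.469],"claw":[-0.6,-0.6,-0.6,-0.6,-0.6,-0.6,-0.6,-0.6,-0.6,-0.6,-0.6,-0.6,-0.6,-0.6,-0.6,-0.6,-0.6,-0.6,-0.6,-0.6]}'
python3 - <<'E'
from h import *
plan([.510,-.3625,.15],.176)
s=snap('wrist','w15.png');save(s,'w15.pkl')
E
```

```text
t: 15.77
tcp_pos: [0.5101, -0.363, 0.2668]
tool_rot: [0.455, 0.543, -0.455, 0.54]
force: [-0.4, 1.3, -2.4]
finger_gap: 0.326
t 15.77 tcp [ 0.5101 -0.363   0.2668] xaxis [-0.003  0.002 -1.   ] jaw yaw 0.173 F [-0.35  1.3  -2.36] gap 0.326 q [-0.797  0.494  1.387 -0.     1.264 -0.97 ]
shift cm [11.68  0.03 -0.02]
twist -0.003 or 3.139
```

View pics/w15.png

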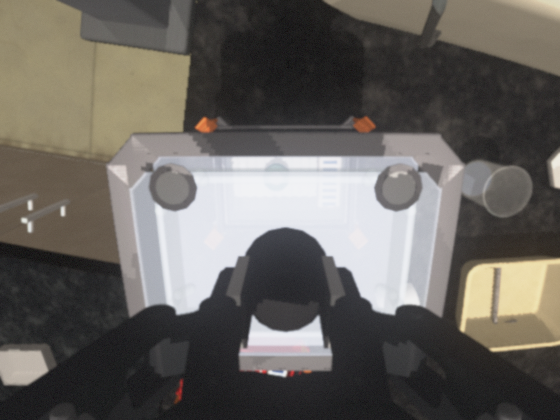

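```bash
python3 -m jog '{"linear":[[1,0,0],[3,0,0],[6,0,0],[9,0,0],[12,0,0],[14,0,0],[15,0,0],[15.2,0,0],[15.2,0,0],[15.2,0,0]],"twist":[0,0,0,0,-0.003,-0.003,-0.003,-0.003,-0.003,-0.003],"claw":[-0.6,-0.6,-0.6,-0.6,-0.6,-0.6,-0.6,-0.6,-0.6,-0.6]}'
python3 - <<'E'
from h import *
plan([.510,-.3628,.1],.176)
s=snap('wrist','w16.png');save(s,'w16.pkl')
E
```

```text
t: 16.65
tcp_pos: [0.5121, -0.3621, 0.1181]
tool_rot: [0.453, 0.542, -0.453, 0.544]
force: [-0.1, -0.7, -1.5]
finger_gap: 0.328
t 16.65 tcp [ 0.5121 -0.3621  0.1181] xaxis [ 0.002 -0.002 -1.   ] jaw yaw 0.180 F [-0.11 -0.65 -1.54] gap 0.328 q [-0.793  0.669  1.523  0.     0.947 -0.973]
shift cm [ 1.81 -0.23  0.02]
twist 0.004 or -3.138
```

View pics/w16.png

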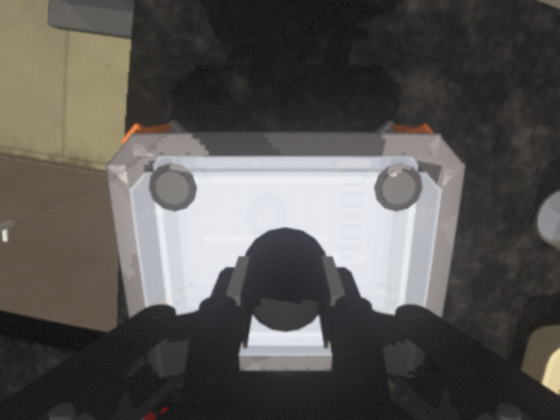

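```bash
python3 -m jog '{"linear":[[0,-0.1,0],[0,-0.25,0],[0,-0.25,0],[0,-0.25,0]],"twist":[0.004,0.004,0.004,0.004],"claw":[-0.6,-0.6,-0.6,-0.6]}'
python3 - <<'E'
from h import *
plan([.510,-.3628,.1],.176)
s=snap('wrist','w17.png');save(s,'w17.pkl')
im=s['pixels'];cv2.imwrite('pics/w17c.png',cv2.resize(im[100:260,95:475][...,::-1],None,fx=2.1,fy=2.1,interpolation=cv2.INTER_CUBIC))
s=snap('side');im=s['pixels'];cv2.imwrite('pics/s17c.png',cv2.resize(im[150:230,230:340][...,::-1],None,fx=6,fy=6,interpolation=cv2.INTER_CUBIC))
E
```

```text
t: 17.03
tcp_pos: [0.5088, -0.3626, 0.1174]
tool_rot: [0.454, 0.541, -0.455, 0.542]
force: [1.4, 1.0, -2.4]
finger_gap: 0.327
t 17.03 tcp [ 0.5088 -0.3626  0.1174] xaxis [ 0.001 -0.001 -1.   ] jaw yaw 0.175 F [ 1.41  0.96 -2.4 ] gap 0.327 q [-0.798  0.667  1.529  0.     0.944 -0.972]
shift cm [1.74 0.11 0.04]
twist -0.001 or 3.14
```

View pics/w17c.png

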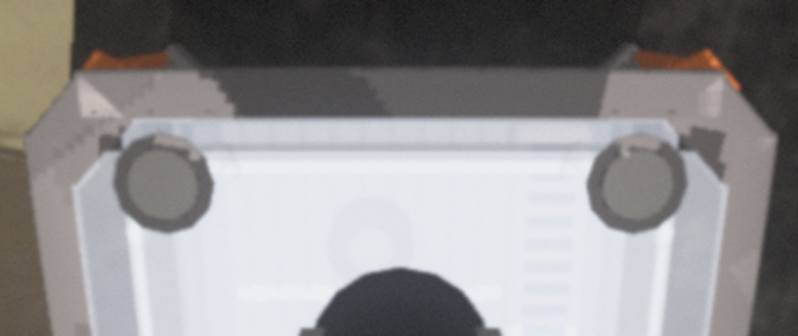

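View pics/s17c.png

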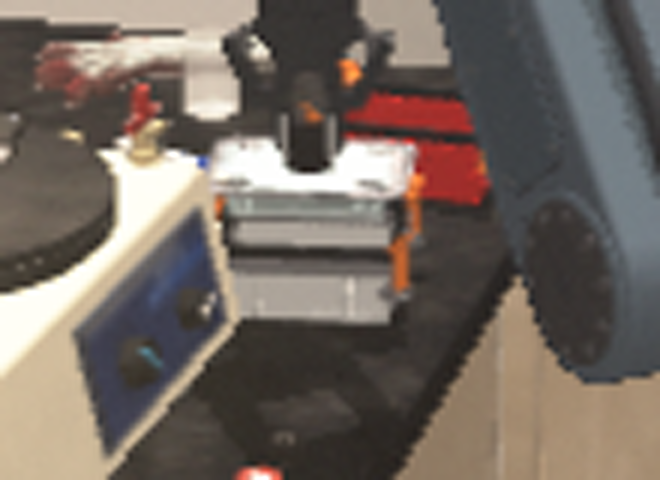

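```bash
python3 -m jog '{"linear":[[0.4,0.05,0],[0.8,0.05,0],[1.2,0.05,0],[1.6,0.05,0],[2.0,0.05,0],[2.2,0.05,0],[2.4,0.05,0],[2.4,0.05,0]],"twist":[0,0,0,0,0,0,0,0],"claw":[-0.6,-0.6,-0.6,-0.6,-0.6,-0.6,-0.6,-0.6]}'
python3 - <<'E'
from h import *
plan([.510,-.3628,.078],.176)
E
```

```text
t: 17.8
tcp_pos: [0.5091, -0.362, 0.0922]
tool_rot: [0.454, 0.542, -0.454, 0.541]
force: [-0.0, -0.3, -1.4]
finger_gap: 0.325
t 17.80 tcp [ 0.5091 -0.362   0.0922] xaxis [-0.001  0.001 -1.   ] jaw yaw 0.175 F [-0.   -0.34 -1.39] gap 0.325 q [-0.797  0.703  1.542  0.     0.897 -0.972]
shift cm [1.42 0.08 0.09]
twist -0.001 or 3.141
```

```bash
python3 -m jog '{"linear":[[0.2,0.03,0.03],[0.4,0.05,0.05],[0.6,0.05,0.05],[0.8,0.05,0.05],[0.9,0.05,0.05],[0.9,0.05,0.05]],"twist":[0,0,0,0,0,0],"claw":[-0.6,-0.6,-0.6,-0.6,-0.6,-0.6]}'
python3 - <<'E'
from h import *
plan([.510,-.3628,.078],.176)
E
```

```text
t: 18.3
tcp_pos: [0.5097, -0.3625, 0.0835]
tool_rot: [0.454, 0.542, -0.454, 0.542]
force: [0.3, -0.1, -1.3]
finger_gap: 0.329
t 18.30 tcp [ 0.5097 -0.3625  0.0835] xaxis [-0.  0. -1.] jaw yaw 0.175 F [ 0.35 -0.07 -1.33] gap 0.329 q [-0.797  0.717  1.544  0.     0.881 -0.972]
shift cm [0.55 0.02 0.04]
twist -0.001 or 3.141
```

```bash
python3 -m jog '{"linear":[[0.15,0,0],[0.3,0,0],[0.4,0,0],[0.45,0,0],[0.45,0,0]],"twist":[0,0,0,0,0],"claw":[-0.6,-0.6,-0.6,-0.6,-0.6]}'
python3 - <<'E'
from h import *
plan([.510,-.3628,.078],.176)
s=snap('wrist','w18.png');save(s,'w18.pkl')
E
```

```text
t: 18.72
tcp_pos: [0.5101, -0.363, 0.0793]
tool_rot: [0.454, 0.542, -0.454, 0.542]
force: [0.2, -0.5, -1.8]
finger_gap: 0.329
t 18.72 tcp [ 0.5101 -0.363   0.0793] xaxis [ 0.    -0.001 -1.   ] jaw yaw 0.175 F [ 0.21 -0.53 -1.84] gap 0.329 q [-0.797  0.723  1.546 -0.     0.872 -0.972]
shift cm [ 0.13 -0.   -0.02]
twist -0.001 or 3.141
```

View pics/w18.png

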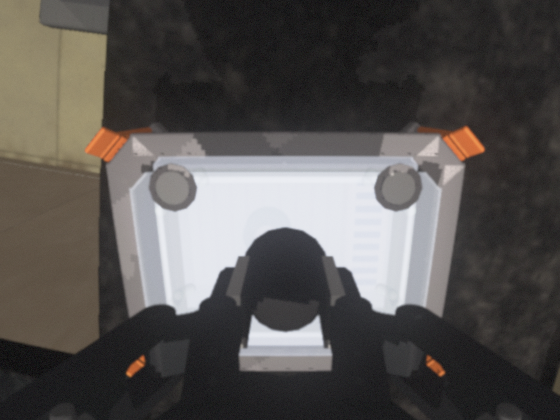

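```bash
python3 -m jog '{"linear":[[0.1,0,0],[0.15,0,0],[0.15,0,0]],"twist":[0,0,0],"claw":[-0.6,-0.6,-0.6]}'
```

```text
t: 19.02
tcp_pos: [0.51, -0.3633, 0.0782]
tool_rot: [0.454, 0.541, -0.455, 0.542]
force: [-1.7, -3.0, 0.4]
finger_gap: 0.326
```

```bash
python3 -m jog '{"linear":[[0.05,0,0],[0.05,0,0],[0.05,0,0],[0.05,0,0],[0.05,0,0],[0.05,0,0],[0.05,0,0]],"twist":[0,0,0,0,0,0,0],"claw":[-0.6,-0.3,-0.2,0,0.2,0.3,0.3]}'
python3 - <<'E'
from h import *
plan()
s=snap('wrist','w19.png');save(s,'w19.pkl')
E
```

```text
t: 19.6
tcp_pos: [0.5098, -0.3622, 0.0772]
tool_rot: [0.454, 0.542, -0.454, 0.542]
force: [-0.7, 0.4, 0.2]
finger_gap: 0.648
t 19.60 tcp [ 0.5098 -0.3622  0.0772] xaxis [-0.     0.001 -1.   ] jaw yaw 0.175 F [-0.67  0.43  0.23] gap 0.648 q [-0.796  0.726  1.547  0.     0.869 -0.972]
```

View pics/w19.png

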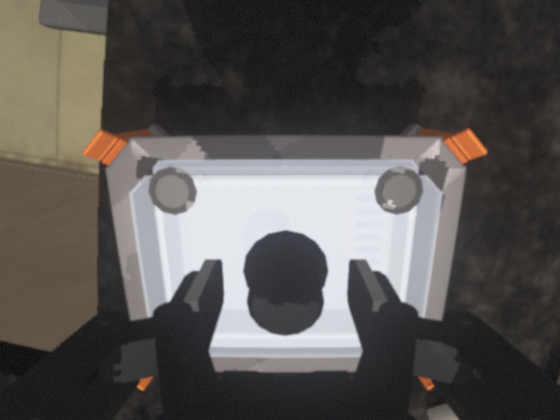

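```bash
python3 -m jog '{"linear":[[-1,0,0],[-3,0,0],[-6,0,0],[-8.5,0,0],[-8.5,0,0],[-8.5,0,0],[-8.5,0,0]],"twist":[0,0,0,0,0,0,0],"claw":[0.3,0.3,0.3,0.3,-1,-1,-1]}' 60
python3 - <<'E'
from h import *
plan([.5098,-.3622,.162],.175)
s=snap('wrist','w20.png');save(s,'w20.pkl')
E
```

```text
t: 20.23
tcp_pos: [0.5096, -0.3623, 0.1625]
tool_rot: [0.454, 0.542, -0.454, 0.542]
force: [-1.6, 0.5, -0.2]
finger_gap: 0.229
t 20.23 tcp [ 0.5096 -0.3623  0.1625] xaxis [-0.  0. -1.] jaw yaw 0.175 F [-1.65  0.54 -0.16] gap 0.229 q [-0.797  0.609  1.496  0.     1.038 -0.972]
shift cm [ 0.05  0.02 -0.  ]
twist 0.0 or -3.142
```

View pics/w20.png

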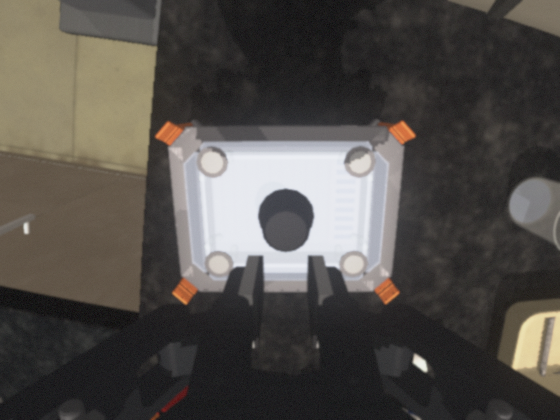

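```bash
python3 - <<'E'
from h import *
s=load('w20.pkl')
P=np.array([onz(s,u,v,.072) for u,v in((212,160),(360,160),(354,263),(219,264))]);print(P.mean(0),np.linalg.norm(P[0]-P[1]),np.linalg.norm(P[0]-P[3]))
E
python3 -m jog '{"linear":[[0,1,-1],[0,3,-2.5],[0,5,-3.8],[2,5,-3.8],[4,5,-3.8],[6,5,-3.8],[7.5,5,-3.8],[8,5,-3.8],[8,5,-3.8]],"twist":[0,0,0,0,0,0,0,0,0],"claw":[-1,-1,-1,-1,-1,-1,-1,-1,-1]}'
python3 - <<'E'
from h import *
c=np.array([.5098,-.3622]);a=.175;u=np.array([np.cos(a),np.sin(a)]);v=np.array([-u[1],u[0]])
plan([*(c+.05*u+.038*v),.065],.175)
s=snap('wrist','w21.png');save(s,'w21.pkl')
E
```

```text
[ 0.51150929 -0.36071958  0.072     ] 0.10036138846332407 0.07710886079753787
t: 21.03
tcp_pos: [0.5514, -0.3145, 0.0797]
tool_rot: [0.454, 0.544, -0.454, 0.54]
force: [-0.7, 0.7, 0.5]
finger_gap: 0.002
t 21.03 tcp [ 0.5514 -0.3145  0.0797] xaxis [-0.004  0.004 -1.   ] jaw yaw 0.175 F [-0.7   0.66  0.5 ] gap 0.002 q [-0.694  0.733  1.516  0.     0.898 -0.87 ]
shift cm [1.47 0.08 0.17]
twist 0.0 or -3.141
```

View pics/w21.png

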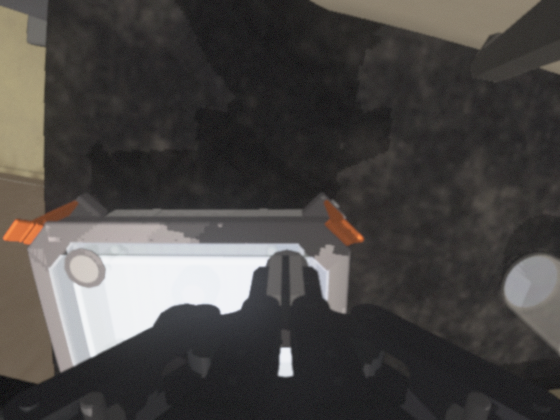

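```bash
python3 -m jog '{"linear":[[0.2,0.05,0.1],[0.4,0.05,0.1],[0.6,0.05,0.1],[0.75,0.05,0.1],[0.9,0.05,0.1],[1.05,0.05,0.1],[1.2,0.05,0.1],[1.35,0.05,0.1],[1.5,0.05,0.1],[1.5,0.05,0.1]],"twist":[0,0,0,0,0,0,0,0,0,0],"claw":[-1,-1,-1,-1,-1,-1,-1,-1,-1,-1]}'
```

```text
t: 21.92
tcp_pos: [0.5534, -0.3193, 0.0693]
tool_rot: [0.454, 0.541, -0.455, 0.543]
force: [-2.7, -2.1, 5.6]
finger_gap: 0.002
```

```bash
python3 -m jog '{"linear":[[0.15,0,0],[0.3,0,0],[0.45,0,0],[0.45,0,0]],"twist":[0,0,0,0],"claw":[-1,-1,-1,-1]}'; python3 - <<'E'
from h import *
plan()
E
```

```text
t: 22.25
tcp_pos: [0.5539, -0.3177, 0.0633]
tool_rot: [0.455, 0.541, -0.454, 0.542]
force: [0.6, 0.2, 6.2]
finger_gap: -0.0
t 22.25 tcp [ 0.5539 -0.3177  0.0633] xaxis [ 0.001 -0.001 -1.   ] jaw yaw 0.175 F [0.59 0.18 6.22] gap -0.000 q [-0.696  0.758  1.519  0.     0.863 -0.871]
```

```bash
python3 -m jog '{"linear":[[0.1,0,0],[0.2,0,0],[0.25,0,0],[0.25,0,0]],"twist":[0,0,0,0],"claw":[-1,-1,-1,-1]}'; python3 - <<'E'
from h import *
plan()
s=snap('wrist','w22.png');save(s,'w22.pkl')
E
```

```text
t: 22.58
tcp_pos: [0.554, -0.3178, 0.0626]
tool_rot: [0.454, 0.541, -0.454, 0.543]
force: [-1.3, 1.1, 14.5]
finger_gap: 0.004
t 22.58 tcp [ 0.554  -0.3178  0.0626] xaxis [ 0.002 -0.002 -1.   ] jaw yaw 0.175 F [-1.34  1.12 14.51] gap 0.004 q [-0.695  0.759  1.519  0.     0.861 -0.871]
```

View pics/w22.png

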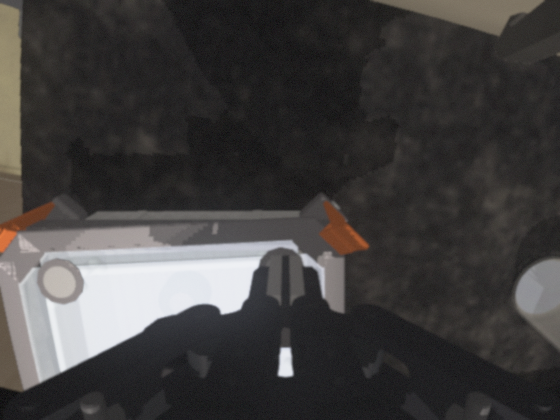

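```bash
python3 -m jog '{"linear":[[-0.5,0,0],[-2,0,0],[-3,-2,0],[-3,-5,0],[-3,-8,0],[-3,-10,0],[-3,-10.1,0],[-2.5,-10.1,0],[-2,-10.1,0],[-2,-10.1,0]],"twist":[0,0,0,0,0,0,0,0,0,0],"claw":[-1,-1,-1,-1,-1,-1,-1,-1,-1,-1]}'
python3 - <<'E'
from h import *
c=np.array([.5098,-.3622]);a=.175;u=np.array([np.cos(a),np.sin(a)]);v=np.array([-u[1],u[0]])
plan([*(c-.05*u+.038*v),.065],.175)
s=snap('wrist','w23.png');save(s,'w23.pkl')
E
```

```text
t: 23.47
tcp_pos: [0.4544, -0.3345, 0.079]
tool_rot: [0.454, 0.542, -0.454, 0.542]
force: [-1.1, 0.1, -1.1]
finger_gap: 0.004
t 23.47 tcp [ 0.4544 -0.3345  0.079 ] xaxis [-0.001  0.001 -1.   ] jaw yaw 0.176 F [-1.08  0.15 -1.08] gap 0.004 q [-0.833  0.666  1.707  0.     0.77  -1.009]
shift cm [ 1.4  -0.02 -0.11]
twist 0.001 or -3.141
```

View pics/w23.png

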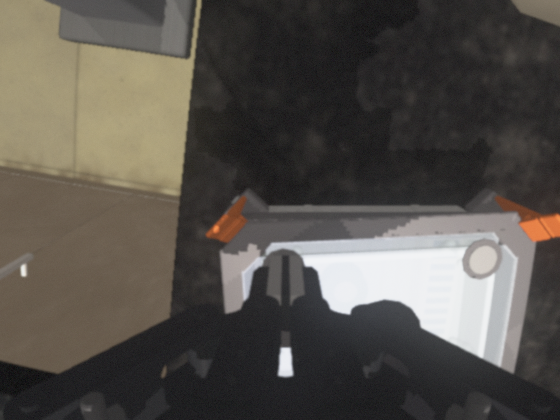

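```bash
python3 -m jog '{"linear":[[0.2,0,0],[0.4,0,0],[0.6,0,0],[0.75,0,0],[0.9,0,0],[1.05,0,0],[1.2,0,0],[1.35,0,0],[1.5,0,0],[1.65,0,0],[1.8,0,0],[1.8,0,0]],"twist":[0,0,0,0,0,0,0,0,0,0,0,0],"claw":[-1,-1,-1,-1,-1,-1,-1,-1,-1,-1,-1,-1]}'
```

```text
t: 24.52
tcp_pos: [0.4539, -0.335, 0.0625]
tool_rot: [0.454, 0.542, -0.454, 0.542]
force: [-0.8, 0.9, 6.6]
finger_gap: -0.003
```

```bash
python3 -m jog '{"linear":[[0.1,0,0],[0.2,0,0],[0.2,0,0]],"twist":[0,0,0],"claw":[-1,-1,-1]}'; python3 - <<'E'
from h import *
s=snap('wrist','w24.png');save(s,'w24.pkl')
E
```

```text
t: 24.77
tcp_pos: [0.4539, -0.3349, 0.061]
tool_rot: [0.455, 0.542, -0.454, 0.542]
force: [-0.3, 1.8, 8.7]
finger_gap: -0.0
```

View pics/w24.png

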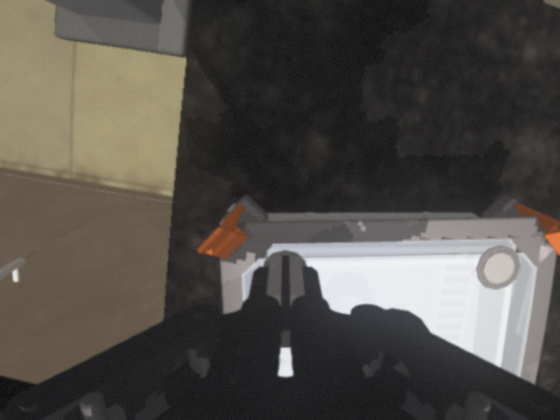

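```bash
python3 -m jog '{"linear":[[-0.5,0,0],[-2,0,0],[-3.5,0,2],[-3.5,0,4.5],[-3.5,0,7],[-3.5,0,7.6],[-3.5,0,7.6],[-3.2,0,7.6]],"twist":[0,0,0,0,0,0,0,0],"claw":[-1,-1,-1,-1,-1,-1,-1,-1]}'
python3 - <<'E'
from h import *
c=np.array([.5098,-.3622]);a=.175;u=np.array([np.cos(a),np.sin(a)]);v=np.array([-u[1],u[0]])
plan([*(c-.05*u-.038*v),.065],.175)
s=snap('wrist','w25.png');save(s,'w25.pkl')
E
```

```text
t: 25.48
tcp_pos: [0.4663, -0.409, 0.0919]
tool_rot: [0.455, 0.542, -0.454, 0.541]
force: [0.2, 0.3, 0.3]
finger_gap: 0.002
t 25.48 tcp [ 0.4663 -0.409   0.0919] xaxis [-0.001  0.002 -1.   ] jaw yaw 0.174 F [0.19 0.29 0.31] gap 0.002 q [-0.9    0.7    1.553  0.     0.891 -1.075]
shift cm [ 2.69  0.1  -0.05]
twist -0.001 or 3.141
```

View pics/w25.png

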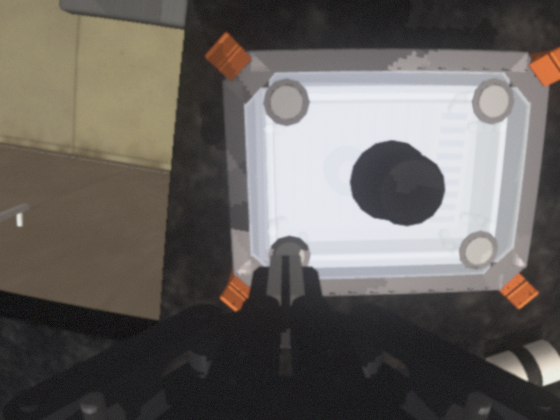

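```bash
python3 -m jog '{"linear":[[0.4,0.05,0],[0.8,0.05,0],[1.1,0.05,0],[1.25,0.05,0],[1.4,0.05,0],[1.55,0.05,0],[1.7,0.05,0],[1.85,0.05,0],[2.0,0.05,0],[2.15,0.05,0],[2.3,0.05,0],[2.45,0.05,0],[2.6,0.05,0],[2.75,0.05,0],[2.9,0.05,0],[2.9,0.05,0]],"twist":[0,0,0,0,0,0,0,0,0,0,0,0,0,0,0,0],"claw":[-1,-1,-1,-1,-1,-1,-1,-1,-1,-1,-1,-1,-1,-1,-1,-1]}'
```

```text
t: 26.87
tcp_pos: [0.4672, -0.4098, 0.064]
tool_rot: [0.454, 0.542, -0.454, 0.542]
force: [-1.2, 1.7, 7.4]
finger_gap: 0.001
```

```bash
python3 -m jog '{"linear":[[0.15,0,0],[0.3,0,0],[0.3,0,0]],"twist":[0,0,0],"claw":[-1,-1,-1]}'
```

```text
t: 27.12
tcp_pos: [0.4674, -0.4102, 0.0613]
tool_rot: [0.454, 0.542, -0.455, 0.542]
force: [-1.1, -0.3, 6.0]
finger_gap: -0.002
```

```bash
python3 -m jog '{"linear":[[-0.5,0,0],[-2,0,0],[-3.2,2,0],[-3.2,5,0],[-3.2,8,0],[-3.2,10,0],[-3.2,10,0],[-3.0,10,0]],"twist":[0,0,0,0,0,0,0,0],"claw":[-1,-1,-1,-1,-1,-1,-1,-1]}'
python3 - <<'E'
from h import *
c=np.array([.5098,-.3622]);a=.175;u=np.array([np.cos(a),np.sin(a)]);v=np.array([-u[1],u[0]])
plan([*(c+.05*u-.038*v),.065],.175)
s=snap('wrist','w26.png');save(s,'w26.pkl')
E
```

```text
t: 27.78
tcp_pos: [0.5669, -0.3919, 0.0903]
tool_rot: [0.454, 0.542, -0.454, 0.542]
force: [-0.0, 0.4, -0.2]
finger_gap: -0.0
t 27.78 tcp [ 0.5669 -0.3919  0.0903] xaxis [ 0.    -0.001 -1.   ] jaw yaw 0.177 F [-0.    0.36 -0.22] gap -0.000 q [-0.767  0.775  1.365 -0.     1.001 -0.943]
shift cm [ 2.53 -0.1  -0.12]
twist 0.002 or -3.14
```

View pics/w26.png

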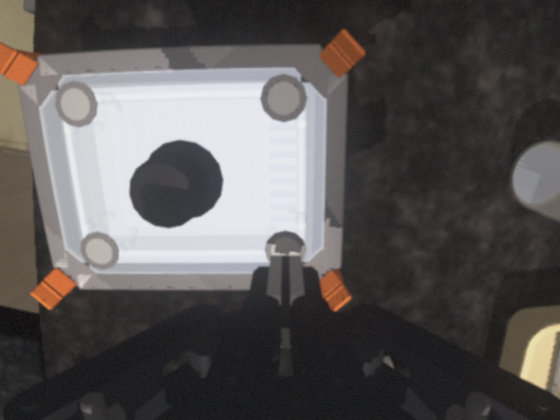

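```bash
python3 -m jog '{"linear":[[0.4,-0.05,-0.1],[0.8,-0.05,-0.1],[1.1,-0.05,-0.1],[1.25,-0.05,-0.1],[1.4,-0.05,-0.1],[1.55,-0.05,-0.1],[1.7,-0.05,-0.1],[1.85,-0.05,-0.1],[2.0,-0.05,-0.1],[2.15,-0.05,-0.1],[2.3,-0.05,-0.1],[2.45,-0.05,-0.1],[2.6,-0.05,-0.1],[2.75,-0.05,-0.1],[2.9,-0.05,-0.1],[2.9,-0.05,-0.1]],"twist":[0,0,0,0,0,0,0,0,0,0,0,0,0,0,0,0],"claw":[-1,-1,-1,-1,-1,-1,-1,-1,-1,-1,-1,-1,-1,-1,-1,-1]}'
python3 -m jog '{"linear":[[0.1,0,0],[0.1,0,0]],"twist":[0,0],"claw":[-1,-1]}'
```

```text
t: 29.17
tcp_pos: [0.5654, -0.3915, 0.0619]
tool_rot: [0.454, 0.542, -0.454, 0.542]
force: [-1.4, 0.6, 5.0]
finger_gap: 0.0
t: 29.33
tcp_pos: [0.5654, -0.3915, 0.0612]
tool_rot: [0.454, 0.542, -0.454, 0.542]
force: [-0.6, 1.6, 6.6]
finger_gap: 0.003
```

```bash
python3 -m jog '{"linear":[[-0.5,0,0],[-2,0,0],[-5,-2,1],[-8,-4,2],[-8,-5,4],[-8,-5,6],[-8,-5,6],[-8,-5,6],[-8,-5,6]],"twist":[0,0,0,0,0,0,0,0,0],"claw":[-1,-1,-1,-1,-1,-1,-1,-1,-1]}'
python3 - <<'E'
from h import *
plan()
s=snap('wrist','w27.png');save(s,'w27.pkl')
im=s['pixels']
E
```

```text
t: 30.08
tcp_pos: [0.526, -0.458, 0.1394]
tool_rot: [0.455, 0.543, -0.454, 0.541]
force: [0.4, 0.8, 0.2]
finger_gap: -0.001
t 30.08 tcp [ 0.526  -0.458   0.1394] xaxis [-0.001  0.002 -1.   ] jaw yaw 0.175 F [0.36 0.77 0.21] gap -0.001 q [-0.876  0.726  1.31   0.     1.108 -1.052]
```

View pics/w27.png

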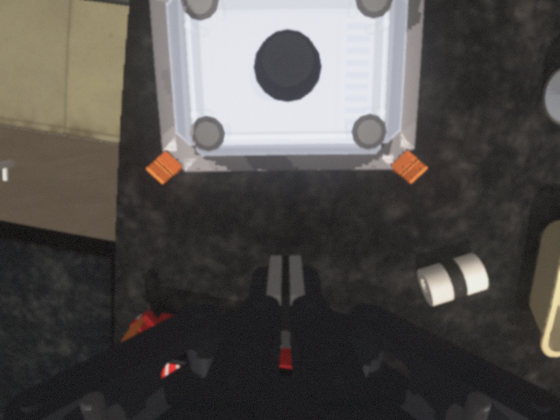

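```bash
python3 -m jog '{"linear":[[-1,0,-1],[-3,0,-2],[-3,0,-3],[-3,0,-3],[-3,0,-3]],"twist":[0,0,0,0,0],"claw":[-1,-1,-1,-1,-1]}'
python3 - <<'E'
from h import *
plan()
s=snap('wrist','w28.png');save(s,'w28.pkl')
im=s['pixels']
cv2.imwrite('pics/w28c.png',cv2.resize(im[20:230,140:430][...,::-1],None,fx=2.7,fy=2.7,interpolation=cv2.INTER_CUBIC))
s=snap('side');save(s,'side28.pkl');im=s['pixels'];cv2.imwrite('pics/s28c.png',cv2.resize(im[165:225,240:330][...,::-1],None,fx=8,fy=8,interpolation=cv2.INTER_CUBIC))
E
```

```text
t: 30.55
tcp_pos: [0.5213, -0.428, 0.1704]
tool_rot: [0.454, 0.542, -0.454, 0.542]
force: [-0.3, 0.1, -0.7]
finger_gap: -0.002
t 30.55 tcp [ 0.5213 -0.428   0.1704] xaxis [-0.  0. -1.] jaw yaw 0.177 F [-0.34  0.1  -0.7 ] gap -0.002 q [-0.853  0.661  1.354 -0.     1.127 -1.029]
```

View pics/w28c.png

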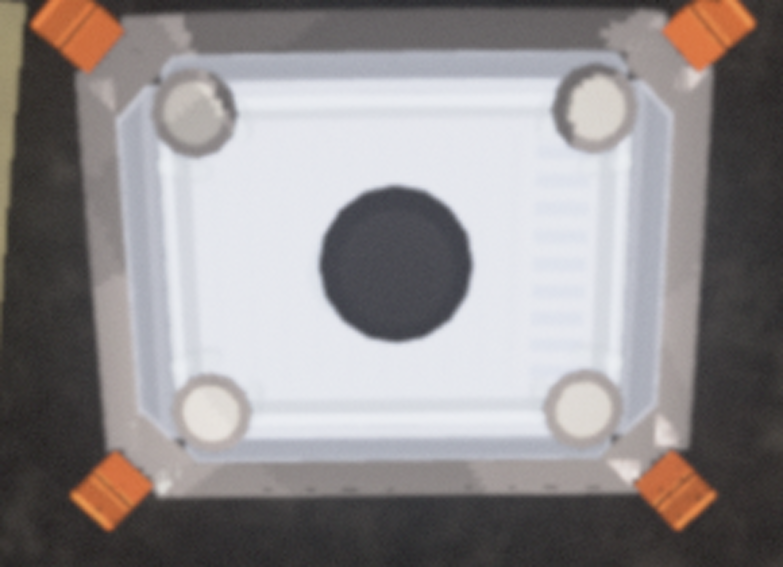

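View pics/s28c.png

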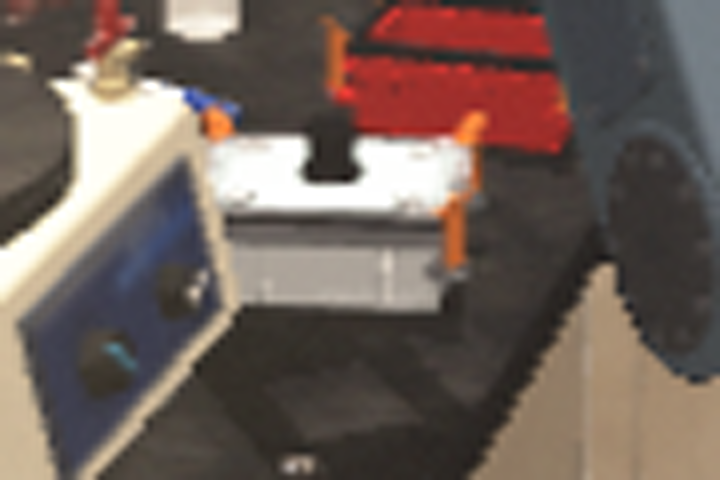

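```bash
cat > pnp.py <<'E'
from h import *
def pose(s,px):
    obj=np.array([[-.05,.038,0],[.05,.038,0],[.05,-.038,0],[-.05,-.038,0]])
    ok,r,t=cv2.solvePnP(obj,np.array(px,float),np.array(s['camera_matrix'],float),np.array([float(s['k1']),0,0,0,0]),flags=cv2.SOLVEPNP_ITERATIVE)
    Rm=cv2.Rodrigues(r)[0];R=np.array(s['R']);tt=np.array(s['t'])
    W=(R.T@((Rm@obj.T)+t-tt[:,None])).T
    n=R.T@Rm[:,2]
    print('pads z mm',(W[:,2]*1e3).round(1),'centre',W.mean(0).round(4),'normal',n.round(3))
E
python3 - <<'E'
from pnp import *
pose(load('w20.pkl'),[(212,160),(360,160),(354,263),(219,264)])
f=lambda x,y:(x/2.7+140,y/2.7+20)
pose(load('w28.pkl'),[f(195,113),f(594,108),f(584,408),f(211,411)])
E
```

```text
pads z mm [73.  72.2 72.9 73.7] centre [ 0.5115 -0.3604  0.0729] normal [0.007 0.01  1.   ]
pads z mm [63.6 64.8 66.6 65.4] centre [ 0.5118 -0.3617  0.0651] normal [-0.016  0.02   1.   ]
```

```bash
cat > pads.py <<'E'
from pnp import *
def refine(s,px,R,show=None):
    g=cv2.cvtColor(np.ascontiguousarray(s['pixels']),cv2.COLOR_RGB2GRAY);out=[]
    for (u,v) in px:
        h=int(R*1.5);x0,y0=int(u)-h,int(v)-h
        roi=cv2.resize(g[max(0,y0):y0+2*h,x0:x0+2*h],None,fx=8,fy=8,interpolation=cv2.INTER_CUBIC)
        y0=max(0,y0)
        roi=cv2.GaussianBlur(roi,(0,0),4)
        c=cv2.HoughCircles(roi,cv2.HOUGH_GRADIENT,1,1000,param1=60,param2=8,minRadius=int(R*8*.85),maxRadius=int(R*8*1.1))
        if c is None: out.append((u,v));print('none');continue
        x,y,r=c[0,0];out.append(((x+.5)/8-.5+x0,(y+.5)/8-.5+y0));print(np.round(out[-1],2),'r',r/8)
    return out
E
python3 - <<'E'
from pads import *
f=lambda x,y:(x/2.7+140,y/2.7+20)
s=load('w28.pkl')
pose(s,refine(s,[f(195,113),f(594,108),f(584,408),f(211,411)],15))
s=load('w20.pkl')
pose(s,refine(s,[(212,160),(360,160),(354,263),(219,264)],14.5))
E
```

```text
none
none
none
none
pads z mm [63.6 64.8 66.6 65.4] centre [ 0.5118 -0.3617  0.0651] normal [-0.016  0.02   1.   ]
none
none
none
[229.38 255.  ] r 13.4125
pads z mm [64.3 87.6 77.9 54.5] centre [ 0.511  -0.3598  0.0711] normal [-0.199 -0.177  0.964]
```

```bash
python3 - <<'E'
from h import *
plan([.5654,-.3915,.085],.175)
E
```

```text
t 30.65 tcp [ 0.5211 -0.4291  0.1697] xaxis [-0.001  0.001 -1.   ] jaw yaw 0.176 F [-1.17 -0.21  0.05] gap 0.002 q [-0.854  0.662  1.353 -0.     1.127 -1.03 ]
shift cm [ 8.47  5.03 -2.93]
twist 0.001 or -3.141
```

```bash
python3 -m jog '{"linear":[[1,2,-1],[3,4,-2],[5,5,-2.9],[8,5,-2.9],[9,5,-2.9],[9.5,5,-2.9],[9.5,5,-2.9],[9.5,5,-2.9]],"twist":[0,0,0,0,0,0,0,0],"claw":[-1,-1,-1,-1,-1,-1,-1,-1]}'
python3 - <<'E'
from h import *
plan([.5654,-.3915,.065],.175)
E
python3 -m jog '{"linear":[[0.15,0,0],[0.3,0,0],[0.4,0,0],[0.4,0,0]],"twist":[0,0,0,0],"claw":[-1,-1,-1,-1]}'
python3 -m jog '{"linear":[[0.15,0,0],[0.2,0,0],[0.2,0,0]],"twist":[0,0,0],"claw":[-1,-1,-1]}'
python3 -m jog '{"linear":[[0.1,0,0],[0.2,0,0],[0.2,0,0]],"twist":[0,0,0],"claw":[-1,-1,-1]}'
```

```text
t: 31.32
tcp_pos: [0.5655, -0.3936, 0.0759]
tool_rot: [0.455, 0.541, -0.455, 0.542]
force: [-0.5, -1.0, 0.5]
finger_gap: -0.0
t 31.32 tcp [ 0.5655 -0.3936  0.0759] xaxis [ 0.001 -0.001 -1.   ] jaw yaw 0.174 F [-0.53 -0.97  0.48] gap -0.000 q [-0.77   0.794  1.372 -0.     0.975 -0.944]
shift cm [ 1.09  0.02 -0.21]
twist -0.001 or 3.141
t: 31.65
tcp_pos: [0.5655, -0.3928, 0.072]
tool_rot: [0.454, 0.541, -0.454, 0.542]
force: [0.7, 0.5, 0.1]
finger_gap: -0.003
t: 31.9
tcp_pos: [0.5653, -0.3923, 0.0692]
tool_rot: [0.454, 0.542, -0.454, 0.542]
force: [0.4, 0.1, 0.8]
finger_gap: -0.002
t: 32.15
tcp_pos: [0.5653, -0.3923, 0.067]
tool_rot: [0.454, 0.542, -0.454, 0.542]
force: [0.1, 0.5, -0.1]
finger_gap: -0.003
```

```bash
python3 -m jog '{"linear":[[0.1,0,0],[0.1,0,0],[0.1,0,0]],"twist":[0,0,0],"claw":[-1,-1,-1]}'
python3 -m jog '{"linear":[[0.1,0,0],[0.1,0,0],[0.1,0,0]],"twist":[0,0,0],"claw":[-1,-1,-1]}'
python3 -m jog '{"linear":[[0.1,0,0],[0.1,0,0],[0.1,0,0]],"twist":[0,0,0],"claw":[-1,-1,-1]}'
python3 -m jog '{"linear":[[0.1,0,0],[0.1,0,0],[0.1,0,0]],"twist":[0,0,0],"claw":[-1,-1,-1]}'
```

```text
t: 32.4
tcp_pos: [0.5654, -0.3924, 0.0662]
tool_rot: [0.454, 0.542, -0.454, 0.542]
force: [-0.5, 0.1, -0.3]
finger_gap: 0.0
t: 32.65
tcp_pos: [0.5654, -0.3924, 0.0653]
tool_rot: [0.454, 0.542, -0.454, 0.542]
force: [0.0, 0.6, 0.1]
finger_gap: -0.002
t: 32.9
tcp_pos: [0.5654, -0.3925, 0.0647]
tool_rot: [0.454, 0.542, -0.454, 0.542]
force: [-0.9, 0.7, 2.4]
finger_gap: -0.001
t: 33.15
tcp_pos: [0.5655, -0.3925, 0.0636]
tool_rot: [0.454, 0.542, -0.454, 0.542]
force: [0.1, 1.1, 3.6]
finger_gap: -0.004
```

```bash
python3 -m jog '{"linear":[[-1,0,0],[-3,0,0],[-3,-3,0],[-3,-6,0],[-3,-9,0],[-3,-10,0],[-2,-10,0],[-1,-10,0],[-0.4,-10,0],[-0.4,-10,0],[-0.4,-10,0]],"twist":[0,0,0,0,0,0,0,0,0,0,0],"claw":[-1,-1,-1,-1,-1,-1,-1,-1,-1,-1,-1]}'
python3 -m jog '{"linear":[[0.1,0,0],[0.1,0,0],[0.1,0,0]],"twist":[0,0,0],"claw":[-1,-1,-1]}'
python3 -m jog '{"linear":[[0.1,0,0],[0.1,0,0],[0.1,0,0]],"twist":[0,0,0],"claw":[-1,-1,-1]}'
python3 -m jog '{"linear":[[0.1,0,0],[0.1,0,0],[0.1,0,0]],"twist":[0,0,0],"claw":[-1,-1,-1]}'
python3 -m jog '{"linear":[[0.1,0,0],[0.1,0,0],[0.1,0,0]],"twist":[0,0,0],"claw":[-1,-1,-1]}'
```

```text
t: 34.07
tcp_pos: [0.4679, -0.4092, 0.0662]
tool_rot: [0.454, 0.542, -0.454, 0.542]
force: [-0.4, 0.6, 0.1]
finger_gap: -0.001
t: 34.32
tcp_pos: [0.4674, -0.4097, 0.0664]
tool_rot: [0.454, 0.542, -0.454, 0.542]
force: [-0.6, -0.4, 0.3]
finger_gap: 0.004
t: 34.57
tcp_pos: [0.467, -0.4098, 0.0654]
tool_rot: [0.454, 0.542, -0.454, 0.542]
force: [0.1, -0.7, -0.4]
finger_gap: -0.001
t: 34.82
tcp_pos: [0.467, -0.4099, 0.0646]
tool_rot: [0.454, 0.542, -0.454, 0.542]
force: [0.2, 0.7, 2.0]
finger_gap: 0.0
t: 35.07
tcp_pos: [0.467, -0.41, 0.0636]
tool_rot: [0.454, 0.542, -0.454, 0.542]
force: [0.1, 0.4, 3.5]
finger_gap: 0.001
```

Two pads on the -y side touch at about 65 mm. Next I probe the two +y pads the same way.

```bash
python3 -m jog '{"linear":[[-1,0,0],[-3,0,0],[-3,0,-3],[-3,0,-6],[-3,0,-7.5],[-3,0,-7.6],[-2,0,-7.6],[-1,0,-7.6],[-0.4,0,-7.6],[-0.4,0,-7.6],[-0.4,0,-7.6]],"twist":[0,0,0,0,0,0,0,0,0,0,0],"claw":[-1,-1,-1,-1,-1,-1,-1,-1,-1,-1,-1]}'
python3 -m jog '{"linear":[[0.15,0,0],[0.15,0,0],[0.15,0,0]],"twist":[0,0,0],"claw":[-1,-1,-1]}'
python3 -m jog '{"linear":[[0.1,0,0],[0.1,0,0],[0.1,0,0]],"twist":[0,0,0],"claw":[-1,-1,-1]}'
python3 -m jog '{"linear":[[0.1,0,0],[0.1,0,0],[0.1,0,0]],"twist":[0,0,0],"claw":[-1,-1,-1]}'
```

```text
t: 35.98
tcp_pos: [0.4535, -0.3357, 0.0662]
tool_rot: [0.455, 0.542, -0.455, 0.541]
force: [0.0, -0.9, -0.5]
finger_gap: -0.003
t: 36.23
tcp_pos: [0.4537, -0.3352, 0.0658]
tool_rot: [0.454, 0.542, -0.454, 0.542]
force: [1.2, -0.0, 1.3]
finger_gap: 0.003
t: 36.48
tcp_pos: [0.4539, -0.3353, 0.0651]
tool_rot: [0.454, 0.542, -0.454, 0.542]
force: [-0.9, -0.3, 1.6]
finger_gap: -0.001
t: 36.73
tcp_pos: [0.4539, -0.3352, 0.0641]
tool_rot: [0.454, 0.542, -0.454, 0.542]
force: [0.4, 0.9, 2.8]
finger_gap: 0.004
```

```bash
python3 -m jog '{"linear":[[-1,0,0],[-3,0,0],[-3,3,0],[-3,6,0],[-3,9,0],[-3,10,0],[-2,10,0],[-1,10,0],[-0.4,10,0],[-0.4,10,0],[-0.4,10,0]],"twist":[0,0,0,0,0,0,0,0,0,0,0],"claw":[-1,-1,-1,-1,-1,-1,-1,-1,-1,-1,-1]}'
python3 -m jog '{"linear":[[0.15,0,0],[0.15,0,0],[0.15,0,0]],"twist":[0,0,0],"claw":[-1,-1,-1]}'
python3 -m jog '{"linear":[[0.1,0,0],[0.1,0,0],[0.1,0,0]],"twist":[0,0,0],"claw":[-1,-1,-1]}'
python3 -m jog '{"linear":[[0.1,0,0],[0.1,0,0],[0.1,0,0]],"twist":[0,0,0],"claw":[-1,-1,-1]}'
```

```text
t: 37.65
tcp_pos: [0.5502, -0.3174, 0.0666]
tool_rot: [0.455, 0.543, -0.455, 0.54]
force: [-0.1, 0.7, 0.3]
finger_gap: -0.003
t: 37.9
tcp_pos: [0.5519, -0.3179, 0.0665]
tool_rot: [0.455, 0.542, -0.455, 0.542]
force: [-0.1, -0.4, -0.9]
finger_gap: -0.001
t: 38.15
tcp_pos: [0.5522, -0.3176, 0.0654]
tool_rot: [0.454, 0.542, -0.454, 0.542]
force: [-0.7, -0.1, -0.6]
finger_gap: 0.004
t: 38.4
tcp_pos: [0.5523, -0.3176, 0.0646]
tool_rot: [0.454, 0.542, -0.454, 0.542]
force: [-1.2, 0.7, 1.8]
finger_gap: 0.001
```

```bash
python3 -m jog '{"linear":[[-1,0,0],[-3,0,0],[-7,-1,2],[-11,-3,5],[-14,-5,8],[-16,-5,10],[-16,-5,10],[-16,-5,10],[-16,-5,10]],"twist":[0,0,0,0,0,0,0,0,0],"claw":[-1,-1,-1,-1,-1,-1,-1,-1,-1]}'
python3 - <<'E'
from h import *
plan()
s=snap('wrist','w30.png');save(s,'w30.pkl')
s=snap('top');im=s['pixels'];cv2.imwrite('pics/t30.png',cv2.resize(im[150:250,60:480][...,::-1],None,fx=1.9,fy=1.9,interpolation=cv2.INTER_CUBIC))
E
```

```text
t: 39.15
tcp_pos: [0.5199, -0.424, 0.2241]
tool_rot: [0.455, 0.542, -0.454, 0.541]
force: [0.0, 1.1, -0.1]
finger_gap: 0.003
t 39.15 tcp [ 0.5199 -0.424   0.2241] xaxis [-0.     0.001 -1.   ] jaw yaw 0.174 F [ 0.02  1.09 -0.11] gap 0.003 q [-8.510e-01  5.990e-01  1.315e+00  1.000e-03  1.229e+00 -1.025e+00]
```

View pics/w30.png

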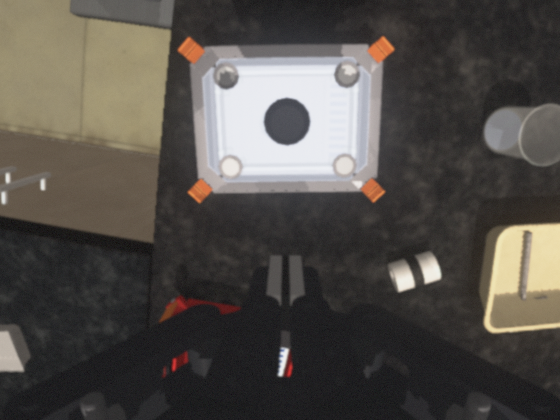

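View pics/t30.png

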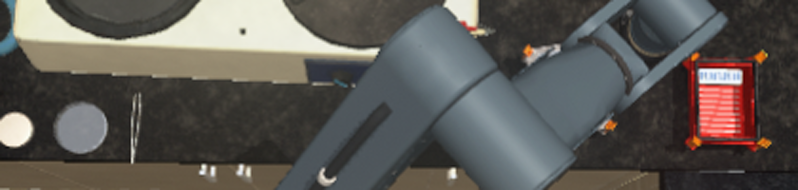

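```bash
python3 -c "
from station import manip
print(manip.sign_off())"
```

```text
the job is handed in; nothing more can be done
None
```

The green specimen is standing in the dry box with its polished face up, beside the desiccant cartridge. The lid is on the box and all four catches have snapped. I handed the job in at about 39 s of the 72 s allowed.

**Specimen:** the view after I let go put it about 10 mm from the box centre along x and 4 mm across, on the floor and upright. In the last picture it was hidden behind the knob. The latest views to show it were through the clear lid before pressing, and it was upright then.

**Lid:** I laid it on level, with the pads at about 73 mm, and pressed the corners one after another. I then touched each pad again lightly, and all four made contact at 64.7 to 65.8 mm. The last picture shows the lid square, with every catch over its corner.

**What disagreed:** before those touches, a camera estimate of the pad heights gave 63.6 to 66.6 mm and a tilt of about 0.025 rad, which is over the 0.015 rad limit. I put that down to pixel error and trusted the touches, which came out level within about 1 mm. An attempt to locate the pads automatically in the picture also failed.

**Other objects:** nothing else was knowingly touched. In the last overhead picture the tweezers and petri dish looked unmoved. The arm hid the red and black specimens in that view, so I did not check them at the end.

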